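# Fit the guide rod of a weld fixture and hold it for clamping

### The arm

A 6-joint arm with a two-finger parallel gripper is mounted at the origin on the work surface. World frame = base frame: x ahead of the robot, y to its left, z up, the work surface at z = 0. Lengths are in m, angles in rad, forces in N, time in s.
With the tool pointing down it reaches from about 0.25 to 0.775 m from the base axis. Payload 4 kg.
Tool frame: the origin (TCP) lies midway between the tips of the shut fingers; the grasp point (between the pads) lies 19 mm behind it; z points along the fingers, y is the direction in which the jaws open and shut (so a half turn about z gives the same grasp; the last joint's range is limited). The gripper opens to 94 mm and grips with 3 to 60 N. Pads are 16 mm wide; open, the fingers measure 119 mm over their backs; the gripper's body (75 mm by 177 mm) begins 78 mm behind the grasp point.
Start: joints at [-1.205, 0.087, 1.371, -0, 1.684, -0.103], TCP at [0.248, -0.491, 0.206] pointing down, gripper open.
Joint ranges: [-3.1, 3.1], [-0.76, 2.03], [0.27, 2.55], [-1.08, 4.22], [0.17, 2.65], [-2.57, 2.57]. Speed limits (rad/s): [2.79, 2.79, 3.14, 3.14, 3.14, 3.14].

### API

Orientations are given as [roll, pitch, yaw] about the fixed x, y, z axes, in that order (R = Rz(yaw) Ry(pitch) Rx(roll)).
In Python, from bench import robot gives the robot as it stands.
- The arm moves only by the tool servo_tool, never from a script. Its argument "rows" is a list of rows, each a list of 2 entries, a list of its own where there are three numbers: the shift along the tool's x, y, z normalised to -1 to 1, where 1 is 0.08 m, then the turn about the tool's z normalised to -1 to 1, where 1 is pi/2 rad. A call has 1 to 12 rows; each row is the pose to reach, as a shift and turn from the pose commanded when the call began, along the tool's axes at that moment; what a row does not reach only later rows make up. A row lasts 1/12 s, in which the tool goes at most 41.7 mm and 7.16 degrees, less where a joint would pass 70% of its speed; a pose out of reach is approached as far as the arm can. A call with a number of a shift or a turn outside -1 to 1 is refused whole. A call with a gripper value outside its range is refused whole. "grip" is the closure, from -1 (fully open) to 1 (shut), set as the call begins (left out, the last holds). The fingers move at their own pace and stop on an object; the grip force is fixed at half the most. Time passes only in rows, so rows that repeat a pose let the fingers close. It gives the time, the measured TCP pose, the force and the opening at its end, in the units of the state.
- robot.get_obs(): the state, without advancing time (a new reading comes with each control period).
- robot.snapshot(name): name is "scene" or "top" or "wrist"; returns a dict with "pixels" (400x640x3 uint8, red, green, blue), "camera_matrix" (3x3 intrinsics, pixels), "world_from_camera" (4x4, takes a point from camera to world coordinates). Camera axes: x right, y down, z forward; pixel columns grow to the right and rows downward; lengths in m; the calibration is good to about 2 mm. A picture is of the moment at which its call begins. There is no depth.
- robot.close_job(): hands the job in, once; it reports no verdict.
The state is a dict: "time": time; "joint_positions": joint angles; "qvel": joint speeds; "joint_torque": joint torques, N m; "tool_pos": TCP position; "ee_rot": TCP orientation; "wrist_force": force on the tool from outside, world axes, zero at the start; "wrist_torque": the same for the moment, N m; "width": finger opening in m.
Only numpy, scipy, OpenCV 4.12 (cv2) and the standard library are available. Lean on these libraries where they do the work, as an engineer would, in place of code of your own. Each camera call takes 0.05 s, during which the arm holds its last target.

### The job

Lift the lid off the canister by its knob and set it down gently, upright, in the middle of the rubber mat. Then take the long guide rod out of the canister and thread it straight down through the upper and then the lower bushing of the weld fixture's guide bracket, never letting it drop. Finish while still holding the rod there in the gripper, its lower end showing below the lower bushing but hanging clear of the base plate, so that a colleague can tighten the clamp screws.

Things in the scene. Friction and masses are not known exactly. Their poses are not given: they have to be found in the camera images.
- lid_knob (a point): Centre of the black knob (26 mm across, 22 mm high, on a 13 mm stem) of the loose aluminium slip lid; z is the lid's axis, up when it stands right. The lid is a cap 106 mm across and 76 mm high, open below, about 0.18 kg; this point lies 24 mm above its flat top and 100 mm above its lower edge. At the start it rests on the canister's shoulder, 92 mm above the bench, hiding the rods; it lifts straight off, and must rise 65 mm to clear the long rod inside.
- canister: Round aluminium canister fixed to the bench, 92 mm across, 108 mm high (shoulder ring 111 mm across at 85 to 92 mm); origin at the centre of its underside, on the bench. A black holder inside (top 65 mm above the bench) has three holes; the long guide rod stands in the one 16 mm from the axis along the canister's own +x, its top 155 mm above the bench and 47 mm above the rim once the lid is off. Two short dowels in the other holes end 31 mm below the rim and stay there.
- rod_center (a point): Centre (half-way along) of the long guide rod: plain ground steel, 12 mm in diameter, 150 mm long, both ends tapered to 8 mm over the last 3 mm, about 0.13 kg; z runs along the rod, up as it stands in the canister. It is loose in its hole (about 0.7 mm each side) and may lean slightly.
- rod_tip (a point): The lower end of the long guide rod, on its axis (75 mm below rod_center as it stands).
- mat_center (a point): Centre of the top face of the black rubber mat, 190 mm square and 4 mm thick, fixed to the bench. A lid standing on it has its knob centre 100 mm above this point.
- fixture: Weld fixture fixed to the bench: steel base plate 12 mm thick, 215 mm by 110 mm, with an aluminium C-shaped guide bracket and beyond it (own +x) an aluminium nest 44 mm high over the bench. Origin on the bench, straight below the bushings' common vertical axis; the plate reaches from 72 mm behind it (own -x) to 144 mm in front (own +x), the bracket's upright stands 37 to 53 mm behind it. z is up. Nothing of it is higher than 120 mm.
- upper_bushing (a point): Centre of the mouth (top face) of the upper bronze bushing, 120 mm above the bench. Bore 14 mm, widening over the top 3 mm to 20 mm; the bushing is 24 mm long (its lower end 96 mm above the bench), with a flange 32 mm across.
- lower_bushing (a point): Centre of the mouth (top face) of the lower bushing, alike and in line below the upper one, 64 mm above the bench; its lower end is 40 mm above the bench, 28 mm above the base plate's top.
There are look-alikes about, which are no part of the job. Leave any blue or red look-alike of the part that bears lid_knob alone.

How it is judged:
On the way, in this order (a step that is already met when the one before it is completed fails the run):
1. the lid stands upright on the middle of the mat (knob within 60 mm of the mat's centre), let go (horizontal distance between lid_knob and mat_center below 0.06 m and z of lid_knob in the frame of mat_center between 0.094 and 0.106 m and angle between lid_knob's own z axis and vertical below 0.1 rad and contact force between lid and the fingers below 0.1 N), for 0.2 s.
2. the rod's lower end is inside the upper bushing, at least 6 mm below its mouth (horizontal distance between rod_tip and upper_bushing below 0.005 m and z of rod_tip in the frame of upper_bushing below -0.006 m and z of rod_center in the frame of upper_bushing above 0 m), for 0.1 s.
At the end, for the whole second after the job is handed in: The rod is held in the fingers (over 2 N), still, upright within 0.08 rad and within 5 mm of the bushings' axis, through both bushings, its lower end 3 to 25 mm below the lower one (3 mm clear of the plate). The lid stands upright on the mat, knob within 60 mm of its centre, let go (all of step 1 and horizontal distance between rod_tip and lower_bushing below 0.005 m and horizontal distance between rod_center and upper_bushing below 0.005 m and z of rod_tip in the frame of lower_bushing between -0.049 and -0.027 m and angle between the z axis of rod_center and the z axis of fixture, either way round below 0.08 rad and contact force between guide_rod and the fingers above 2 N and linear speed of guide_rod below 0.02 m/s); the arm keeps its last pose, push and grip.
It fails at once if the lid is dropped: it falls faster than 0.5 m/s with no finger on it (linear speed of lid above 0.5 m/s and contact force between lid and the fingers below 0.1 N).
It fails at once if the rod is dropped: it falls faster than 0.5 m/s with no finger on it (linear speed of guide_rod above 0.5 m/s and contact force between guide_rod and the fingers below 0.1 N).
It also fails if it takes over 72 s, if anything falls off the work surface, if the arm or the gripper's body presses on something with over 40 N, if the wrist force passes 120 N, or if a joint passes its speed limit or range.

## Working session

There is one attempt and no reset: what is moved stays moved. The work goes in short steps, Python scripts to look and compute and a tool call to move; the robot and the scene stay as the last step left them, time stands still between calls to the robot, and variables do not carry over. Pictures are saved under pics/ and viewed, and the job is handed in when it is done.

Besides the shell and the picture viewer there is one more tool, called after "Emit:" by a JSON object that holds its "name" and its "arguments", one argument or row to a line. servo_tool: Moves the arm, as the interface text tells. Its arguments: {"type":"object","properties":{"rows":{"type":"array"},"grip":{"type":"number"}},"required":["rows"]}

```bash
mkdir -p pics; ls; python3 - <<'E'
from bench import robot
import cv2,numpy as np
np.set_printoptions(precision=4,suppress=True)
print(robot.get_obs())
for n in ["scene","top","wrist"]:
    s=robot.snapshot(n); cv2.imwrite(f"pics/{n}0.png",s["pixels"][:,:,::-1]); print(n,s["camera_matrix"],s["world_from_camera"])
E
```

```text
pics
{'time': 0.0, 'joint_positions': array([-1.2051,  0.0879,  1.3722, -0.    ,  1.6836, -0.1031]), 'qvel': array([ 0.0026,  0.0003, -0.0008, -0.0015,  0.    , -0.0002]), 'joint_torque': array([ -0.0008, -34.0176, -30.243 ,   0.0717,   0.033 ,  -0.0002]), 'tool_pos': array([ 0.2483, -0.4902,  0.2043]), 'ee_rot': array([-3.1394, -0.0002,  0.4688]), 'wrist_force': array([-0.18  ,  0.634 , -0.7163]), 'wrist_torque': array([ 0.0305, -0.0141,  0.0262]), 'width': 0.09405018541040092}
scene [[447.0654   0.     323.6668]
 [  0.     447.0654 204.2747]
 [  0.       0.       1.    ]] [[ 0.8447  0.3667 -0.3898  0.8962]
 [ 0.5351 -0.5916  0.6031 -0.7309]
 [-0.0094 -0.718  -0.696   0.9416]
 [ 0.      0.      0.      1.    ]]
top [[434.9047   0.     319.4165]
 [  0.     434.9047 201.2321]
 [  0.       0.       1.    ]] [[-0.0248 -0.9886  0.1484  0.241 ]
 [-0.9996  0.0223 -0.019  -0.0404]
 [ 0.0154 -0.1488 -0.9887  1.4866]
 [ 0.      0.      0.      1.    ]]
wrist [[334.1218   0.     321.9408]
 [  0.     334.1218 203.4065]
 [  0.       0.       1.    ]] [[ 0.4521 -0.8624 -0.2278  0.3157]
 [-0.892  -0.4379 -0.1126 -0.4567]
 [-0.0026  0.254  -0.9672  0.384 ]
 [ 0.      0.      0.      1.    ]]
```

View pics/scene0.png

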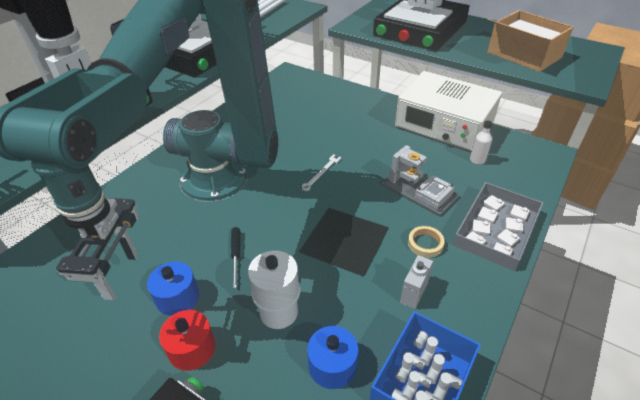

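View pics/top0.png

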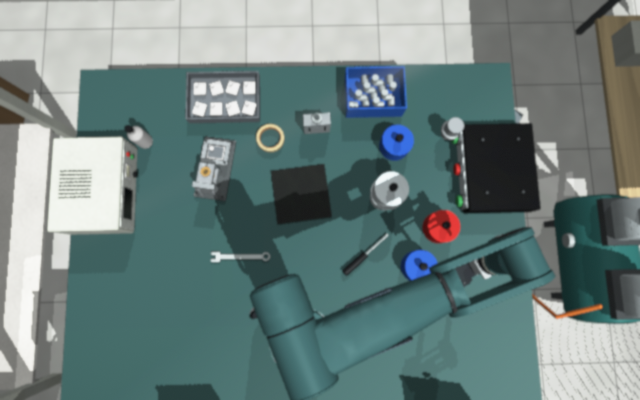

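View pics/wrist0.png

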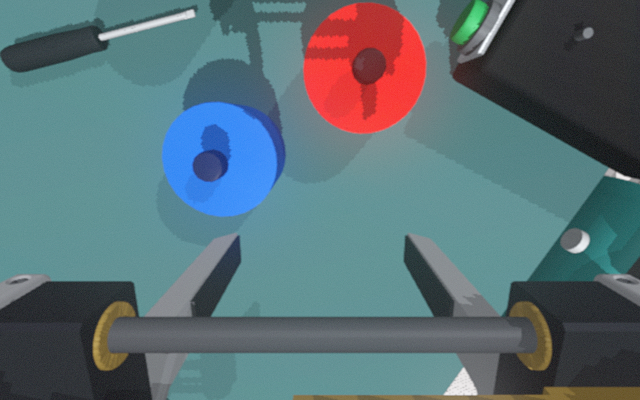

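The scene view shows the silver lid and canister with the knob at about (271,261), the mat around (345,240), and the fixture's bushings near (409,158). In the top view these are at (393,188), (301,194) and (206,172). Blue and red look-alike lids stand nearby. I'll enlarge these regions and measure.

```bash
cat > h.py <<'E'
from bench import robot
import cv2,numpy as np
np.set_printoptions(precision=4,suppress=True)
def ray(s,u,v):
    K=s["camera_matrix"];T=s["world_from_camera"]
    d=T[:3,:3]@np.linalg.inv(K)@np.array([u,v,1.]);return T[:3,3],d/np.linalg.norm(d)
def onz(s,u,v,z):
    c,d=ray(s,u,v);return c+d*(z-c[2])/d[2]
def tri(rs):
    A=np.zeros((3,3));b=np.zeros(3)
    for c,d in rs:
        P=np.eye(3)-np.outer(d,d);A+=P;b+=P@c
    p=np.linalg.solve(A,b);return p,[np.linalg.norm((np.eye(3)-np.outer(d,d))@(p-c)) for c,d in rs]
def proj(s,p):
    T=np.linalg.inv(s["world_from_camera"]);q=s["camera_matrix"]@(T[:3,:3]@np.array(p)+T[:3,3]);return q[:2]/q[2]
def crop(s,x0,y0,x1,y1,k,name):
    im=cv2.resize(s["pixels"][y0:y1,x0:x1,::-1],None,fx=k,fy=k,interpolation=cv2.INTER_CUBIC);cv2.imwrite(name,im)
def blobs(m,amin=20):
    n,l,st,c=cv2.connectedComponentsWithStats(m.astype(np.uint8))
    return [(c[i],st[i]) for i in range(1,n) if st[i,4]>=amin]
E
python3 - <<'E'
from h import *
import pickle
S={n:robot.snapshot(n) for n in["scene","top"]}
pickle.dump(S,open("s.pkl","wb"))
a=S["scene"];t=S["top"]
crop(a,380,140,470,215,8,"pics/fixs.png");crop(t,185,125,245,205,7,"pics/fixt.png")
crop(a,230,240,320,335,6,"pics/cans.png");crop(t,355,155,425,225,7,"pics/cant.png")
for n,box in(("scene",(295,200,395,280)),("top",(262,155,340,230))):
    s=S[n];x0,y0,x1,y1=box;g=s["pixels"].max(2)[y0:y1,x0:x1]
    for c,st in blobs(g<48,500): 
        m=(g<48).astype(np.uint8);print(n,c+[x0,y0],st, onz(s,*(c+[x0,y0]),.004))
    cn,_=cv2.findContours(cv2.morphologyEx(m,cv2.MORPH_OPEN,np.ones((3,3))),0,1);cc=max(cn,key=cv2.contourArea)
    q=cv2.approxPolyDP(cv2.convexHull(cc),5,True)[:,0]+[x0,y0]
    for p in q: print(p,onz(s,*p,.004))
E
```

```text
Traceback (most recent call last):
NameError: name 'm' is not defined
```

View pics/fixs.png

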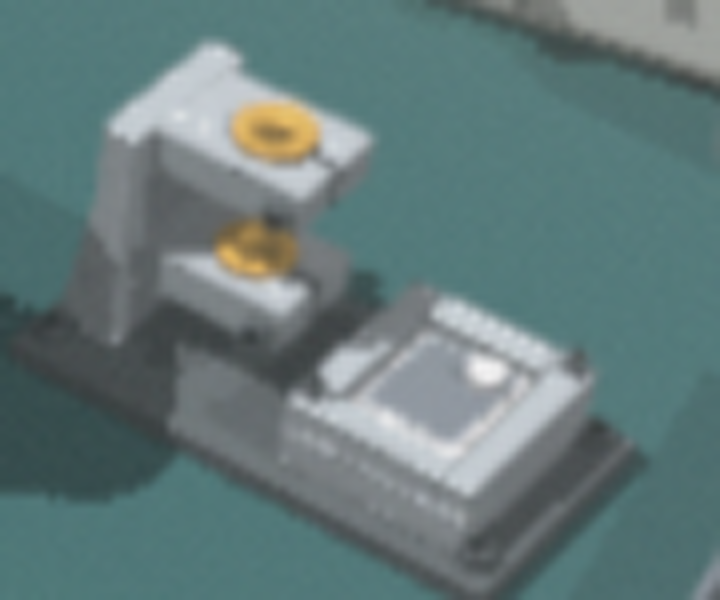

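View pics/fixt.png

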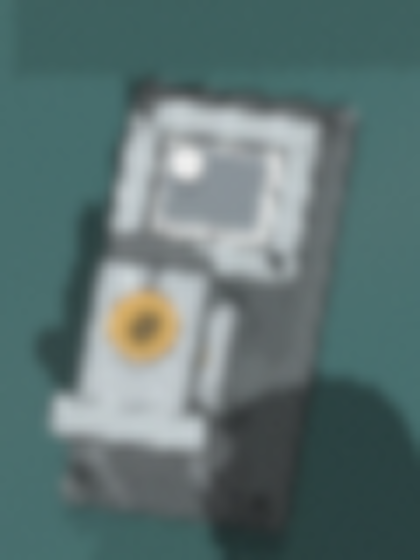

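View pics/cans.png

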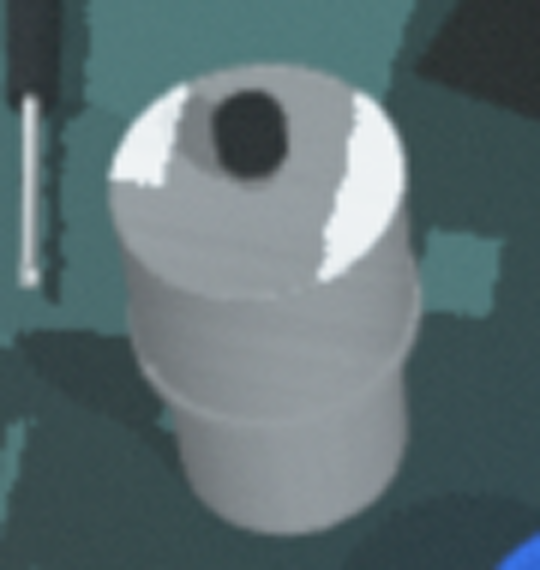

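View pics/cant.png

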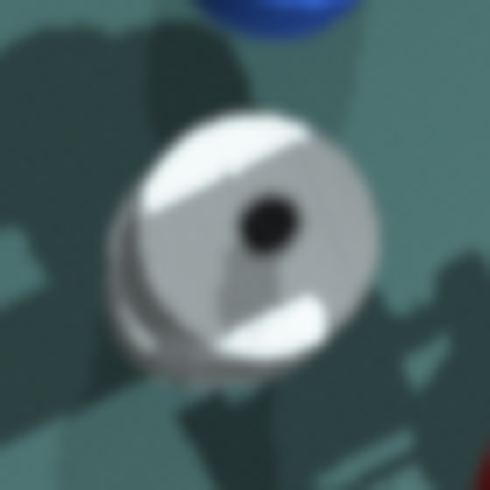

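```bash
python3 - <<'E'
from h import *
import pickle
S=pickle.load(open("s.pkl","rb"));a=S["scene"];t=S["top"]
for s,u,v in((a,345,235),(a,310,270),(t,301,194),(t,285,240),(a,271,261),(t,393,188)): print(u,v,s["pixels"][v,u])
E
```

```text
345 235 [43 49 48]
310 270 [56 78 80]
301 194 [34 36 35]
285 240 [ 74 113 110]
271 261 [48 55 55]
393 188 [26 27 28]
```

```bash
python3 - <<'E'
from h import *
import pickle
S=pickle.load(open("s.pkl","rb"));a=S["scene"];t=S["top"]
for n,box,th in(("scene",(295,200,395,280),12),("top",(262,155,340,230),10)):
    s=S[n];x0,y0,x1,y1=box;p=s["pixels"][y0:y1,x0:x1].astype(int)
    m=((p[:,:,1]-p[:,:,0])<th)&(p.max(2)<80);m=cv2.morphologyEx(m.astype(np.uint8),cv2.MORPH_OPEN,np.ones((3,3)))
    cn,_=cv2.findContours(m,0,1);cc=max(cn,key=cv2.contourArea)
    r=cv2.approxPolyDP(cv2.convexHull(cc),4,True)[:,0]+[x0,y0]
    P=np.array([onz(s,*q,.004) for q in r]);print(n,r.tolist(),P,P.mean(0))
def c(box,f):
    x0,y0,x1,y1=box
    return lambda s:[(b[0]+[x0,y0],b[1]) for b in blobs(f(s["pixels"][y0:y1,x0:x1].astype(int)),15)]
org=lambda p:(p[:,:,0]-p[:,:,2]>50)
drk=lambda p:(p.max(2)<85)
print("fix",c((400,148,425,180),org)(a),c((195,160,220,185),org)(t))
print("knob",c((258,250,285,272),drk)(a),c((383,178,402,196),drk)(t))
ub=[];
A=(414.1,156.0);B=(205.3,171.2)
print("ub",onz(a,*A,.121),onz(t,*B,.121),tri([ray(a,*A),ray(t,*B)]))
print("lb",onz(a,411.7,170.5,.065))
A=(271.4,262.1);B=(393,186.5)
print("knob",onz(a,*A,.192),onz(t,*B,.192),tri([ray(a,*A),ray(t,*B)]))
# canister bottom ellipse centre check
for z in (.168,): print("lidtop",onz(t,355+262/7-.4,155+235/7-.4,z))
E
```

```text
scene [[328, 209], [386, 227], [363, 274], [301, 252]] [[ 0.3928  0.0713  0.004 ]
 [ 0.5724  0.0967  0.004 ]
 [ 0.5968 -0.0841  0.004 ]
 [ 0.4184 -0.1082  0.004 ]] [ 0.4951 -0.0061  0.004 ]
top [[322, 165], [330, 216], [278, 223], [272, 171]] [[ 0.5912 -0.081   0.004 ]
 [ 0.4115 -0.1039  0.004 ]
 [ 0.3915  0.0745  0.004 ]
 [ 0.5736  0.0934  0.004 ]] [ 0.492  -0.0042  0.004 ]
fix [(array([413.9091, 155.8788]), array([ 9,  5, 11,  7, 66], dtype=int32)), (array([411.4091, 170.9545]), array([ 7, 20, 10,  7, 44], dtype=int32))] [(array([205., 171.]), array([ 6,  7,  9,  9, 69], dtype=int32))]
knob [(array([271.1679, 262.0146]), array([  8,   5,  12,  15, 137], dtype=int32))] [(array([392.9149, 186.7234]), array([ 7,  5,  7,  8, 47], dtype=int32))]
ub [0.5542 0.2946 0.121 ] [0.5512 0.2956 0.121 ] (array([0.5526, 0.2968, 0.1186]), [np.float64(0.0009261508060304514), np.float64(0.000926150806030506)])
lb [0.5541 0.295  0.065 ]
knob [ 0.4764 -0.2893  0.192 ] [ 0.4755 -0.2896  0.192 ] (array([ 0.4759, -0.2894,  0.1916]), [np.float64(0.0004249785165071733), np.float64(0.00042497851650709996)])
lidtop [ 0.4747 -0.2909  0.168 ]
```

Mat centre is about (0.4935,-0.005), the knob (0.476,-0.289,0.192) and the upper bushing (0.5525,0.2955). In the tool frame the knob is +0.294 in x and -0.076 in y. I'll go there in steps, raised a little.

Emit:
{"name": "servo_tool", "arguments": {
  "rows": [
    [[0.25,-0.1,-0.5],0],
    [[0.5,-0.15,-0.5],0],
    [[0.75,-0.2,-0.5],0],
    [[1,-0.24,-0.5],0]
  ],
  "grip": -1
}}

```text
time: 0.58
tool_pos: [0.3119, -0.4371, 0.2466]
ee_rot: [3.14, -0.0, 0.468]
wrist_force: [1.2, 0.5, -0.6]
width: 0.094
```

Emit:
{"name": "servo_tool", "arguments": {
  "rows": [
    [[0.25,-0.06,0],0],
    [[0.5,-0.12,0],0],
    [[0.75,-0.18,0],0],
    [[1,-0.24,0],0]
  ]
}}

```text
time: 0.92
tool_pos: [0.3745, -0.3833, 0.2453]
ee_rot: [-3.141, 0.0, 0.469]
wrist_force: [-0.4, 0.4, 0.2]
width: 0.0939
```

Emit:
{"name": "servo_tool", "arguments": {
  "rows": [
    [[0.25,-0.06,0],0],
    [[0.5,-0.12,0],0],
    [[0.75,-0.18,0],0],
    [[1,-0.24,0],0]
  ]
}}

```text
time: 1.25
tool_pos: [0.4372, -0.3301, 0.2454]
ee_rot: [-3.141, 0.0, 0.469]
wrist_force: [-0.1, 0.4, -0.6]
width: 0.0938
```

Emit:
{"name": "servo_tool", "arguments": {
  "rows": [
    [[0.2,-0.06,0],0],
    [[0.4,-0.12,0],0],
    [[0.55,-0.18,0],0],
    [[0.65,-0.23,0],0],
    [[0.65,-0.23,0],0],
    [[0.65,-0.23,0],0],
    [[0.65,-0.23,0],0]
  ]
}}

```text
time: 1.83
tool_pos: [0.4742, -0.2914, 0.2455]
ee_rot: [3.141, 0.0, 0.468]
wrist_force: [-0.4, 0.5, 0.3]
width: 0.0939
```

```bash
cat >> h.py <<'E'
def shift(to,o=None,z=None):
    o=o or robot.get_obs();y=o["ee_rot"][2];d=np.array(to)-o["tool_pos"][:len(to)]
    x=np.array([np.cos(y),np.sin(y)]);yy=np.array([np.sin(y),-np.cos(y)])
    r=[d[:2]@x/.08,d[:2]@yy/.08]+([-d[2]/.08] if len(to)>2 else [])
    return np.array(r)
E
python3 - <<'E'
from h import *
o=robot.get_obs();print(o["time"],o["tool_pos"],o["ee_rot"],o["wrist_force"],o["joint_positions"]);print(shift([.4759,-.2894,.176]))
s=robot.snapshot("wrist");crop(s,0,0,640,400,1,"pics/w1.png");print(proj(s,[.4759,-.2894,.192]))
E
```

```text
1.8333 [ 0.4742 -0.2914  0.2455] [3.1413 0.0005 0.4681] [-0.4069  0.4734  0.2965] [-0.6526  0.0979  1.2806 -0.0006  1.7631  0.45  ]
[ 0.0303 -0.0132  0.8688]
[320.3075 218.7519]
```

View pics/w1.png

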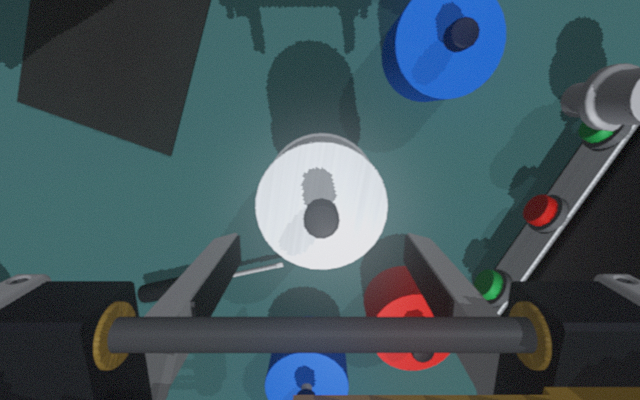

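The wrist view shows the knob at (321,218), against a predicted (320,219), so it's well centred. I'll descend and grip.

Emit:
{"name": "servo_tool", "arguments": {
  "rows": [
    [[0.03,-0.01,0.15],0],
    [[0.03,-0.01,0.3],0],
    [[0.03,-0.01,0.45],0],
    [[0.03,-0.01,0.6],0],
    [[0.03,-0.01,0.7],0],
    [[0.03,-0.01,0.8],0],
    [[0.03,-0.01,0.86],0],
    [[0.03,-0.01,0.86],0],
    [[0.03,-0.01,0.86],0]
  ]
}}

```text
time: 2.63
tool_pos: [0.4765, -0.2892, 0.1766]
ee_rot: [3.142, 0.0, 0.469]
wrist_force: [0.4, -0.3, 0.0]
width: 0.094
```

Emit:
{"name": "servo_tool", "arguments": {
  "rows": [
    [[0,0,0],0],
    [[0,0,0],0],
    [[0,0,0],0],
    [[0,0,0],0],
    [[0,0,0],0],
    [[0,0,0],0],
    [[0,0,0],0],
    [[0,0,0],0],
    [[0,0,0],0],
    [[0,0,0],0],
    [[0,0,0],0],
    [[0,0,0],0]
  ],
  "grip": 1
}}

```text
time: 3.63
tool_pos: [0.4765, -0.2892, 0.1766]
ee_rot: [3.141, 0.0, 0.469]
wrist_force: [0.5, 0.3, -0.1]
width: 0.0254
```

```bash
python3 - <<'E'
from h import *
o=robot.get_obs();print(o["time"],o["tool_pos"],o["ee_rot"],o["wrist_force"],o["width"])
E
```

```text
3.6333 [ 0.4765 -0.2892  0.1766] [3.1414 0.     0.4688] [ 0.5017  0.3454 -0.1223] 0.0254189870337844
```

The knob is gripped at 25.4 mm. Lifting slowly.

Emit:
{"name": "servo_tool", "arguments": {
  "rows": [
    [[0,0,-0.05],0],
    [[0,0,-0.12],0],
    [[0,0,-0.22],0],
    [[0,0,-0.32],0],
    [[0,0,-0.42],0],
    [[0,0,-0.52],0],
    [[0,0,-0.62],0],
    [[0,0,-0.72],0],
    [[0,0,-0.82],0],
    [[0,0,-0.92],0],
    [[0,0,-1],0],
    [[0,0,-1],0]
  ]
}}

```text
time: 4.63
tool_pos: [0.477, -0.2896, 0.2588]
ee_rot: [3.139, -0.001, 0.469]
wrist_force: [-0.0, -0.3, -1.5]
width: 0.0254
```

```bash
python3 - <<'E'
from h import *
o=robot.get_obs();print(o["time"],o["tool_pos"],o["ee_rot"],o["wrist_force"],o["width"]);print(shift([.4935,-.005,.09]))
s=robot.snapshot("wrist");crop(s,0,0,640,400,1,"pics/w2.png")
s=robot.snapshot("scene");crop(s,200,150,400,350,3,"pics/s2.png")
E
```

```text
4.6333 [ 0.477  -0.2896  0.2588] [ 3.1386 -0.0014  0.4688] [-0.0095 -0.3054 -1.5446] 0.025405656234903987
[ 1.791  -3.0802  2.11  ]
```

View pics/w2.png

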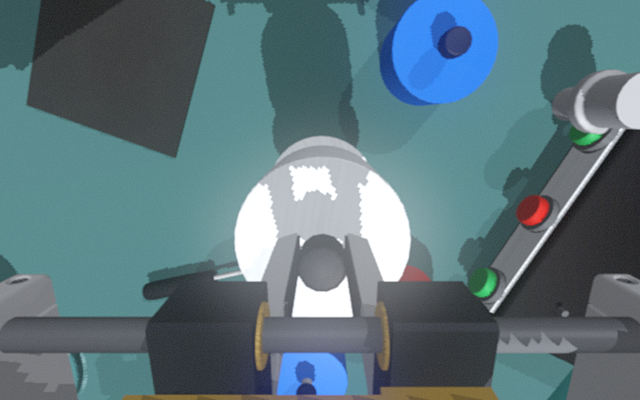

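View pics/s2.png

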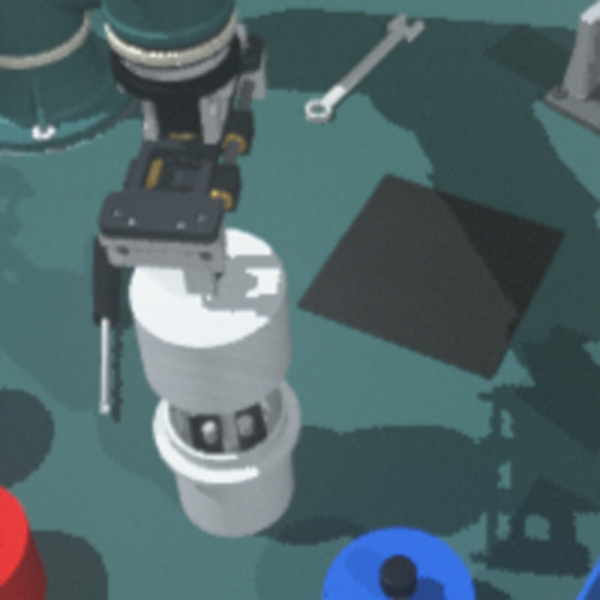

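The lid is held level and clear. The scene view shows the canister open, with two dowel tops visible, and the lid held above it. I'll carry it to the mat.

Emit:
{"name": "servo_tool", "arguments": {
  "rows": [
    [[0.04,-0.07,0],0],
    [[0.1,-0.18,0],0],
    [[0.18,-0.31,0],0],
    [[0.27,-0.46,0],0],
    [[0.36,-0.62,0],0],
    [[0.45,-0.77,0],0]
  ]
}}

```text
time: 5.23
tool_pos: [0.4807, -0.2158, 0.2567]
ee_rot: [-3.141, -0.0, 0.47]
wrist_force: [-0.1, 0.5, -1.7]
width: 0.0256
```

Emit:
{"name": "servo_tool", "arguments": {
  "rows": [
    [[0.09,-0.15,0],0],
    [[0.18,-0.31,0],0],
    [[0.27,-0.46,0],0],
    [[0.36,-0.62,0],0],
    [[0.45,-0.77,0],0]
  ]
}}

```text
time: 5.65
tool_pos: [0.4849, -0.1448, 0.2569]
ee_rot: [3.141, -0.0, 0.47]
wrist_force: [0.7, 0.4, -1.9]
width: 0.0254
```

Emit:
{"name": "servo_tool", "arguments": {
  "rows": [
    [[0.09,-0.15,0],0],
    [[0.18,-0.31,0],0],
    [[0.27,-0.46,0],0],
    [[0.36,-0.62,0],0],
    [[0.45,-0.77,0],0]
  ]
}}

```text
time: 6.07
tool_pos: [0.4891, -0.0736, 0.2569]
ee_rot: [3.141, -0.0, 0.47]
wrist_force: [0.2, -0.2, -1.6]
width: 0.0256
```

Emit:
{"name": "servo_tool", "arguments": {
  "rows": [
    [[0.09,-0.15,0.1],0],
    [[0.18,-0.31,0.2],0],
    [[0.27,-0.46,0.3],0],
    [[0.35,-0.6,0.4],0],
    [[0.41,-0.7,0.5],0],
    [[0.44,-0.75,0.6],0],
    [[0.45,-0.77,0.7],0],
    [[0.45,-0.77,0.8],0],
    [[0.45,-0.77,0.9],0],
    [[0.45,-0.77,0.95],0],
    [[0.45,-0.77,0.95],0]
  ]
}}

```text
time: 6.98
tool_pos: [0.4928, -0.0048, 0.1791]
ee_rot: [-3.14, 0.002, 0.468]
wrist_force: [-0.0, -0.1, -1.8]
width: 0.025
```

```bash
python3 - <<'E'
from h import *
o=robot.get_obs();print(o["time"],o["tool_pos"],o["ee_rot"],o["wrist_force"],o["width"]);print(shift([.4935,-.005,.090]))
E
```

```text
6.9833 [ 0.4928 -0.0048  0.1791] [-3.1404  0.0023  0.4678] [-0.0004 -0.1333 -1.792 ] 0.02497733633914336
[0.0059 0.0063 1.114 ]
```

Emit:
{"name": "servo_tool", "arguments": {
  "rows": [
    [[0,0,0.1],0],
    [[0,0,0.22],0],
    [[0,0,0.34],0],
    [[0,0,0.46],0],
    [[0,0,0.58],0],
    [[0,0,0.7],0],
    [[0,0,0.8],0],
    [[0,0,0.88],0],
    [[0,0,0.94],0],
    [[0,0,1],0],
    [[0,0,1],0]
  ]
}}

```text
time: 7.9
tool_pos: [0.493, -0.0042, 0.0996]
ee_rot: [-3.141, 0.001, 0.469]
wrist_force: [0.6, 0.5, -2.4]
width: 0.0255
```

Emit:
{"name": "servo_tool", "arguments": {
  "rows": [
    [[0,0,0.02],0],
    [[0,0,0.04],0],
    [[0,0,0.06],0],
    [[0,0,0.07],0],
    [[0,0,0.08],0],
    [[0,0,0.09],0],
    [[0,0,0.1],0],
    [[0,0,0.11],0],
    [[0,0,0.115],0],
    [[0,0,0.115],0]
  ]
}}

```text
time: 8.73
tool_pos: [0.4935, -0.0043, 0.0914]
ee_rot: [-3.142, 0.0, 0.469]
wrist_force: [0.2, 0.3, -1.6]
width: 0.0253
```

Emit:
{"name": "servo_tool", "arguments": {
  "rows": [
    [[0,0,0.01],0],
    [[0,0,0.02],0],
    [[0,0,0.03],0],
    [[0,0,0.04],0],
    [[0,0,0.04],0]
  ]
}}

```text
time: 9.15
tool_pos: [0.4937, -0.0044, 0.0886]
ee_rot: [3.141, -0.0, 0.469]
wrist_force: [-1.0, -0.4, -0.3]
width: 0.0254
```

Emit:
{"name": "servo_tool", "arguments": {
  "rows": [
    [[0,0,0.006],0],
    [[0,0,0.006],0],
    [[0,0,0.006],0]
  ]
}}

```text
time: 9.4
tool_pos: [0.4937, -0.0044, 0.0886]
ee_rot: [3.141, -0.0, 0.469]
wrist_force: [-2.8, -0.8, 5.3]
width: 0.0254
```

Seated. The force is now +5 N upward, so I'll release and rise.

Emit:
{"name": "servo_tool", "arguments": {
  "rows": [
    [[0,0,0],0],
    [[0,0,0],0],
    [[0,0,0],0],
    [[0,0,0],0],
    [[0,0,0],0],
    [[0,0,0],0],
    [[0,0,0],0],
    [[0,0,0],0],
    [[0,0,0],0],
    [[0,0,0],0]
  ],
  "grip": -1
}}

```text
time: 10.23
tool_pos: [0.4936, -0.0043, 0.0878]
ee_rot: [3.141, -0.0, 0.469]
wrist_force: [-1.1, 0.2, 0.7]
width: 0.0889
```

Emit:
{"name": "servo_tool", "arguments": {
  "rows": [
    [[0,0,-0.1],0],
    [[0,0,-0.25],0],
    [[0,0,-0.45],0],
    [[0,0,-0.65],0],
    [[0,0,-0.85],0],
    [[0,0,-1],0],
    [[0,0,-1],0]
  ]
}}

```text
time: 10.82
tool_pos: [0.4957, -0.0045, 0.1722]
ee_rot: [3.137, -0.006, 0.469]
wrist_force: [-0.3, -0.1, 0.0]
width: 0.0937
```

```bash
python3 - <<'E'
from h import *
o=robot.get_obs();print(o["time"],o["tool_pos"],o["wrist_force"],o["width"])
for n in["scene","top"]:
    s=robot.snapshot(n);crop(s,0,0,640,400,1,f"pics/{n}3.png")
    if n=="scene": crop(s,225,230,325,330,6,"pics/can3.png")
E
```

```text
10.8167 [ 0.4957 -0.0045  0.1722] [-0.3293 -0.1362  0.0469] 0.09371275827988601
```

View pics/scene3.png

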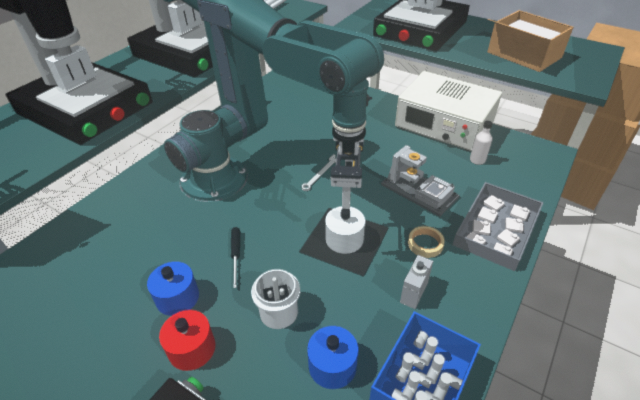

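View pics/top3.png

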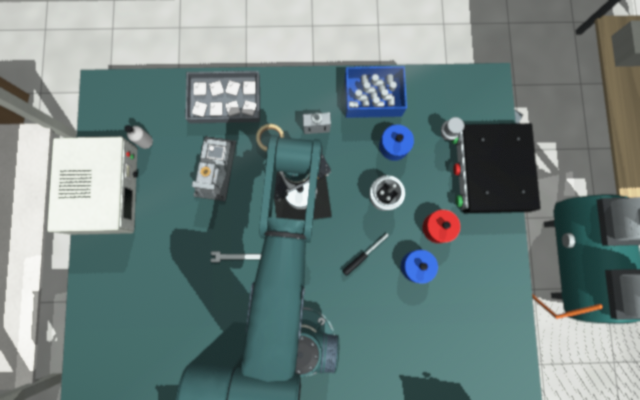

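View pics/can3.png

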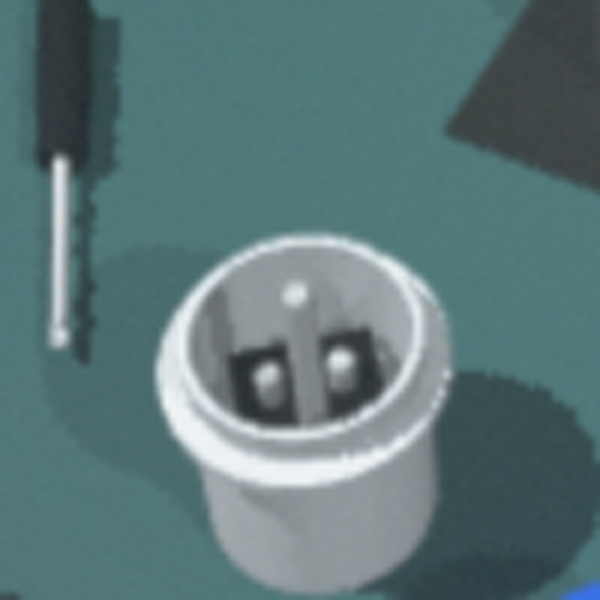

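The lid stands on the mat at (345,230) in the scene view, released. In the enlarged canister picture the rod top is the bright dot at (294,294), i.e. about (274,279), rising between the two dowels. Next I'll locate the rod top across both views.

```bash
python3 - <<'E'
from h import *
a=robot.snapshot("scene");t=robot.snapshot("top")
crop(t,362,165,412,215,10,"pics/cant4.png")
A=(225+294/6-.4,230+294/6-.4)
print(onz(a,*A,.155))
p=a["pixels"][:,:].astype(int).min(2)
print(p[274:286,268:281])
print([proj(t,onz(a,*A,.155))])
q=t["pixels"].astype(int).min(2);print(q[178:206,374:402][::1])
E
```

```text
[ 0.4871 -0.3012  0.155 ]
[[146 146 146 145 145 143 144 143 144 145 146 147 150]
 [145 146 146 146 146 146 145 147 144 142 143 147 150]
 [145 146 146 147 147 156 157 153 146 142 140 144 149]
 [145 146 146 146 156 183 190 179 150 142 140 138 147]
 [144 147 146 149 177 211 215 208 155 140 140 138 140]
 [144 144 145 149 190 212 214 202 150 131 137 138 137]
 [146 146 147 147 170 190 190 165 136 124 136 138 138]
 [146 145 146 146 150 155 150 138 128 125 136 138 137]
 [145 145 147 148 143 140 130 130 126 125 137 137 136]
 [145 146 146 145 145 138 130 128 126 125 137 135 129]
 [145 145 146 146 144 139 130 129 127 123 132 124 114]
 [145 143 140 139 139 137 131 129 127 120 113 105  90]]
[array([394.3477, 184.9091])]
[[ 45  51  66  88 109 128 148 163 176 183 184 188 192 191 191 198 209 221
  230 232 228 216 186 148 110  83  74  74]
 [ 52  67  93 121 142 159 177 188 189 183 174 171 171 167 166 170 176 189
  208 222 229 231 225 202 163 119  88  78]
 [ 72  96 124 147 165 180 190 188 170 147 134 138 144 143 141 141 143 148
  160 177 198 220 229 227 212 168 119  87]
 [105 128 148 168 184 188 178 15
[... 2193 characters left out ...]
218 210 190 170 141 107  76  49  34  31  29  35  52  76  92  86  66  67
   92 111 117 109 102 123 171 219 236 238]
 [209 220 208 180 156 140 120  88  55  37  30  28  30  38  46  50  66  91
  111 122 123 122 133 166 208 231 238 232]
 [187 217 219 200 177 166 156 131 100  76  58  47  40  37  44  62  88 113
  127 136 143 158 182 209 227 234 233 216]
 [156 197 218 218 203 189 178 166 149 129 108  97  91  84  89 106 126 141
  152 166 182 201 220 228 230 228 217 177]
 [121 163 199 218 219 212 199 190 183 170 157 156 155 148 151 163 176 184
  189 199 213 222 227 229 224 207 173 130]
 [ 97 126 163 195 214 220 218 210 202 193 190 195 198 192 195 204 211 216
  216 218 221 225 226 222 203 168 127  96]]
```

View pics/cant4.png

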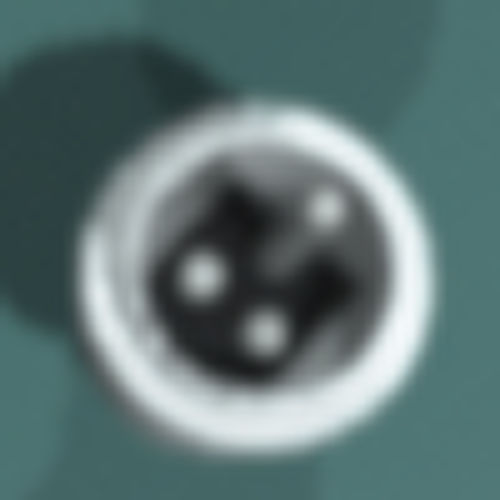

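```bash
python3 - <<'E'
from h import *
a=robot.snapshot("scene");t=robot.snapshot("top")
A=(273.9,278.4);B=(394.1,185.5)
print(onz(t,*B,.155),tri([ray(a,*A),ray(t,*B)]));print(shift([.4866,-.301,.20]))
E
```

```text
[ 0.4853 -0.3003  0.155 ] (array([ 0.4861, -0.3001,  0.1535]), [np.float64(0.0007234581734214838), np.float64(0.0007234581734215213)])
[-1.7461  3.2745 -0.4188]
```

Emit:
{"name": "servo_tool", "arguments": {
  "rows": [
    [[-0.11,0.2,-0.2],0],
    [[-0.22,0.4,-0.4],0],
    [[-0.33,0.6,-0.4],0],
    [[-0.44,0.82,-0.4],0]
  ]
}}

```text
time: 11.45
tool_pos: [0.492, -0.0793, 0.2003]
ee_rot: [3.141, -0.001, 0.47]
wrist_force: [-0.0, 0.0, 0.2]
width: 0.094
```

Emit:
{"name": "servo_tool", "arguments": {
  "rows": [
    [[-0.11,0.2,0],0],
    [[-0.22,0.4,0],0],
    [[-0.33,0.6,0],0],
    [[-0.44,0.82,0],0]
  ]
}}

```text
time: 11.78
tool_pos: [0.4895, -0.1537, 0.1988]
ee_rot: [-3.14, 0.001, 0.469]
wrist_force: [0.5, 0.8, -0.7]
width: 0.094
```

Emit:
{"name": "servo_tool", "arguments": {
  "rows": [
    [[-0.11,0.2,0],0],
    [[-0.22,0.4,0],0],
    [[-0.33,0.6,0],0],
    [[-0.44,0.82,0],0]
  ]
}}

```text
time: 12.12
tool_pos: [0.4877, -0.2281, 0.1987]
ee_rot: [-3.14, 0.001, 0.469]
wrist_force: [-0.1, -0.5, 0.6]
width: 0.0939
```

Emit:
{"name": "servo_tool", "arguments": {
  "rows": [
    [[-0.11,0.2,0],0],
    [[-0.22,0.4,0],0],
    [[-0.33,0.6,0],0],
    [[-0.43,0.82,0],0],
    [[-0.43,0.82,0],0],
    [[-0.43,0.82,0],0],
    [[-0.43,0.82,0],0],
    [[-0.43,0.82,0],0]
  ]
}}

```text
time: 12.78
tool_pos: [0.4873, -0.3005, 0.1995]
ee_rot: [-3.141, -0.0, 0.47]
wrist_force: [0.2, -0.2, 0.6]
width: 0.0937
```

```bash
python3 - <<'E'
from h import *
o=robot.get_obs();print(o["time"],o["tool_pos"],o["ee_rot"]);print(shift([.4866,-.3008,.116]))
s=robot.snapshot("wrist");crop(s,0,0,640,400,1,"pics/w5.png");print(proj(s,[.4862,-.3006,.155]),proj(s,[.4862,-.3006,.109]))
crop(s,250,160,400,310,5,"pics/w5c.png")
E
```

```text
12.7833 [ 0.4873 -0.3005  0.1995] [-3.1407 -0.      0.4698]
[-0.0087 -0.0009  1.0443]
[321.1873 227.1505] [321.3894 209.4597]
```

View pics/w5.png

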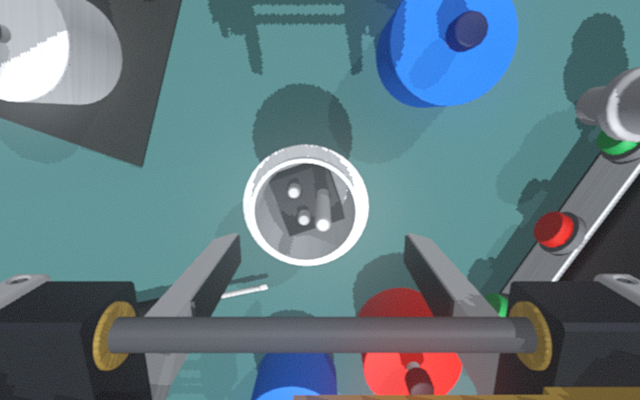

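View pics/w5c.png

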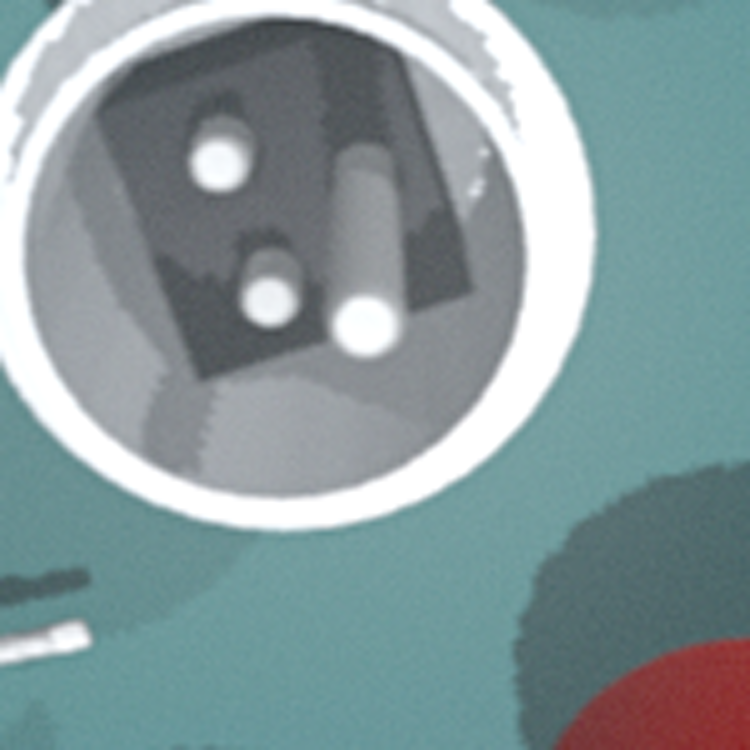

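The rod top shows at about (322.4,224.6), and it meets the holder at about (322.5,192).

```bash
python3 - <<'E'
from h import *
s=robot.snapshot("wrist");a=robot.snapshot("scene");t=robot.snapshot("top")
p=onz(s,322.4,224.6,.155);print(p,onz(s,322.3,193,.065),proj(s,[p[0],p[1],.065]))
print(tri([ray(s,322.4,224.6),ray(a,273.9,278.4),ray(t,394.1,185.5)]))
b=tri([ray(s,322.4,224.6),ray(a,273.9,278.4),ray(t,394.1,185.5)])[0];print(shift([b[0],b[1],.115]))
E
```

```text
[ 0.4883 -0.3006  0.155 ] [ 0.4902 -0.2995  0.065 ] [322.3747 195.218 ]
(array([ 0.4867, -0.3004,  0.1533]), [np.float64(0.00116851733101454), np.float64(0.0008101770920464784), np.float64(0.001101698752211781)])
[-0.0049 -0.0092  1.0626]
```

Emit:
{"name": "servo_tool", "arguments": {
  "rows": [
    [[0,0,0.12],0],
    [[0,0,0.24],0],
    [[0,0,0.36],0],
    [[0,0,0.48],0],
    [[0,0,0.6],0],
    [[0,0,0.72],0],
    [[0,0,0.84],0],
    [[0,0,0.92],0],
    [[0,0,1],0],
    [[0,0,1],0]
  ]
}}

```text
time: 13.82
tool_pos: [0.4865, -0.3011, 0.118]
ee_rot: [-3.139, 0.001, 0.469]
wrist_force: [-0.4, 0.2, -0.0]
width: 0.0939
```

Emit:
{"name": "servo_tool", "arguments": {
  "rows": [
    [[0,0,0.03],0],
    [[0,0,0.06],0],
    [[0,0,0.06],0],
    [[0,0,0.06],0]
  ]
}}

```text
time: 14.15
tool_pos: [0.4874, -0.3017, 0.1153]
ee_rot: [3.141, -0.0, 0.469]
wrist_force: [-0.0, -1.1, -0.6]
width: 0.0939
```

Emit:
{"name": "servo_tool", "arguments": {
  "rows": [
    [[0,0,0],0],
    [[0,0,0],0],
    [[0,0,0],0],
    [[0,0,0],0],
    [[0,0,0],0],
    [[0,0,0],0],
    [[0,0,0],0],
    [[0,0,0],0],
    [[0,0,0],0],
    [[0,0,0],0],
    [[0,0,0],0],
    [[0,0,0],0]
  ],
  "grip": 1
}}

```text
time: 15.15
tool_pos: [0.4872, -0.3016, 0.115]
ee_rot: [3.141, 0.0, 0.469]
wrist_force: [0.3, -0.5, 0.0]
width: 0.0177
```

```bash
python3 - <<'E'
from h import *
o=robot.get_obs();print(o["time"],o["tool_pos"],o["ee_rot"],o["wrist_force"],o["wrist_torque"],o["width"])
s=robot.snapshot("wrist");crop(s,0,0,640,400,1,"pics/w6.png")
E
```

```text
15.15 [ 0.4872 -0.3016  0.115 ] [3.1415 0.     0.4688] [ 0.263  -0.5275  0.0174] [-0.0289 -0.024   0.0179] 0.01765059448833062
```

View pics/w6.png

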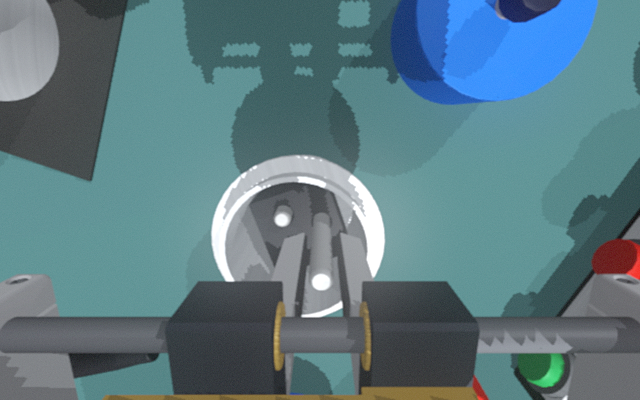

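The fingers are still closing (17.7 mm), with the rod visible between them at (320,280). I'll wait longer.

Emit:
{"name": "servo_tool", "arguments": {
  "rows": [
    [[0,0,0],0],
    [[0,0,0],0],
    [[0,0,0],0],
    [[0,0,0],0],
    [[0,0,0],0],
    [[0,0,0],0]
  ]
}}

```text
time: 15.7
tool_pos: [0.4872, -0.3015, 0.115]
ee_rot: [-3.141, -0.0, 0.469]
wrist_force: [-0.2, -0.0, 1.1]
width: 0.0116
```

Emit:
{"name": "servo_tool", "arguments": {
  "rows": [
    [[0,0,-0.04],0],
    [[0,0,-0.12],0],
    [[0,0,-0.2],0],
    [[0,0,-0.3],0],
    [[0,0,-0.4],0],
    [[0,0,-0.5],0],
    [[0,0,-0.6],0],
    [[0,0,-0.7],0],
    [[0,0,-0.8],0],
    [[0,0,-0.9],0],
    [[0,0,-1],0]
  ]
}}

```text
time: 16.62
tool_pos: [0.4873, -0.3016, 0.1959]
ee_rot: [3.141, -0.0, 0.469]
wrist_force: [0.2, 0.2, -0.6]
width: 0.012
```

```bash
python3 - <<'E'
from h import *
o=robot.get_obs();print(o["time"],o["tool_pos"],o["ee_rot"],o["wrist_force"],o["wrist_torque"],o["width"])
s=robot.snapshot("wrist");crop(s,0,0,640,400,1,"pics/w7.png")
s=robot.snapshot("scene");crop(s,220,180,340,330,4,"pics/s7.png")
E
```

```text
16.6167 [ 0.4873 -0.3016  0.1959] [ 3.1413 -0.0001  0.4688] [ 0.2314  0.242  -0.5669] [ 0.0144 -0.0465  0.0056] 0.012021285844476363
```

View pics/w7.png

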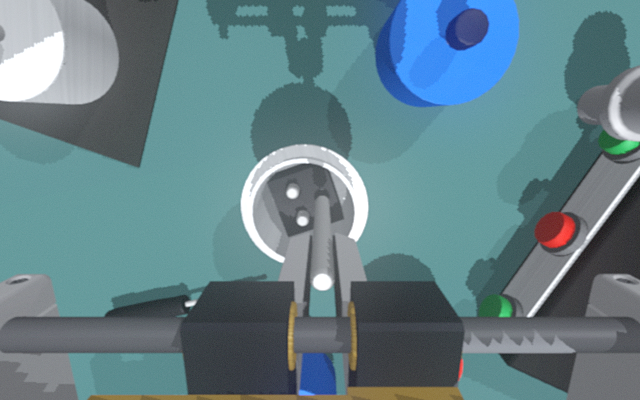

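View pics/s7.png

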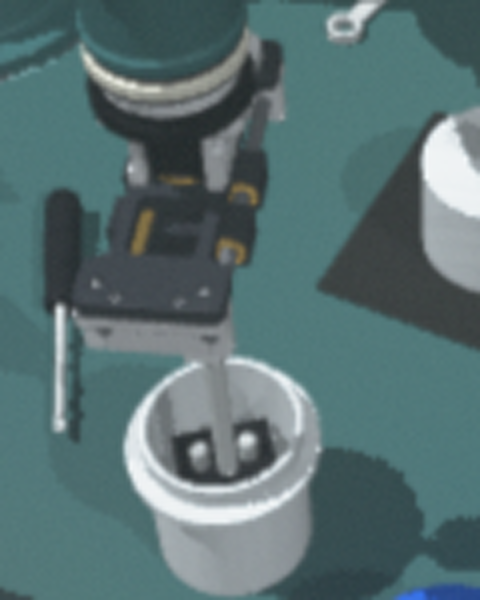

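The rod is coming up with the gripper. I'll lift another 72 mm.

Emit:
{"name": "servo_tool", "arguments": {
  "rows": [
    [[0,0,-0.08],0],
    [[0,0,-0.18],0],
    [[0,0,-0.3],0],
    [[0,0,-0.42],0],
    [[0,0,-0.54],0],
    [[0,0,-0.66],0],
    [[0,0,-0.78],0],
    [[0,0,-0.86],0],
    [[0,0,-0.9],0],
    [[0,0,-0.9],0],
    [[0,0,-0.9],0]
  ]
}}

```text
time: 17.63
tool_pos: [0.4872, -0.3016, 0.2669]
ee_rot: [-3.141, 0.0, 0.469]
wrist_force: [-0.2, 0.0, -1.0]
width: 0.0118
```

```bash
python3 - <<'E'
from h import *
o=robot.get_obs();print(o["time"],o["tool_pos"],o["ee_rot"],o["wrist_force"],o["width"]);print(shift([.5525,.2955]))
s=robot.snapshot("wrist");crop(s,240,160,400,310,5,"pics/w8.png")
T=o["tool_pos"]
for z in(.04,.0,-.05,-.112):print(z,proj(s,T+[0,0,z]))
s=robot.snapshot("scene");crop(s,220,160,340,300,5,"pics/s8.png")
for z in(.0,-.05,-.112):print(z,proj(s,T+[0,0,z]), (proj(s,T+[0,0,z])-[220,160])*5)
E
```

```text
17.6333 [ 0.4872 -0.3016  0.2669] [-3.1414  0.0001  0.4688] [-0.1989  0.0108 -0.9771] 0.011786641403702308
[ 4.1002 -6.2895]
0.04 [321.5111 284.3837]
0.0 [321.6562 250.4995]
-0.05 [321.7721 223.4329]
-0.112 [321.8641 201.9441]
0.0 [268.5912 244.8284] [242.9562 424.142 ]
-0.05 [270.896  260.6936] [254.48  503.468]
-0.112 [273.5233 278.7788] [267.6163 593.894 ]
```

View pics/w8.png

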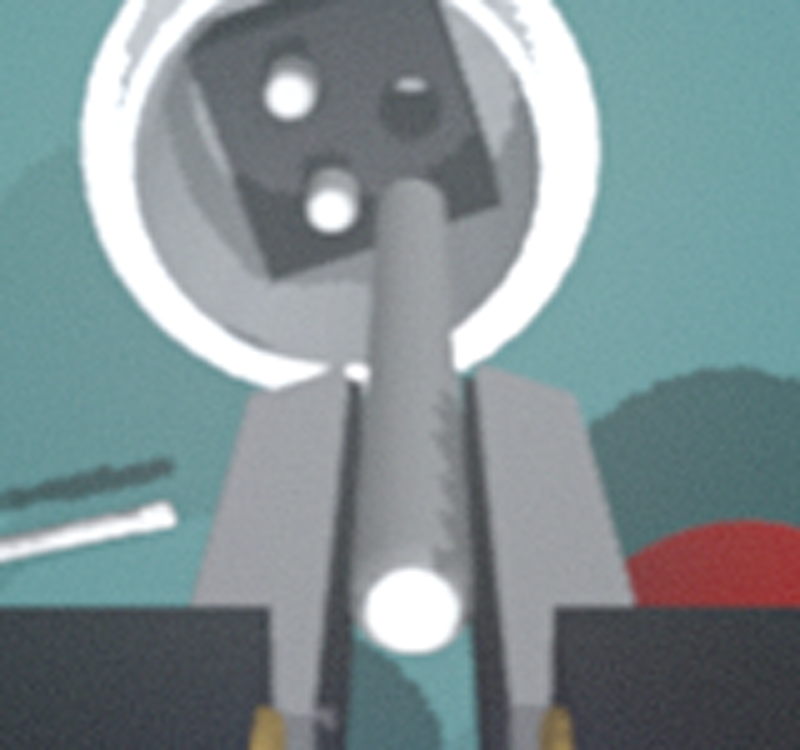

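View pics/s8.png

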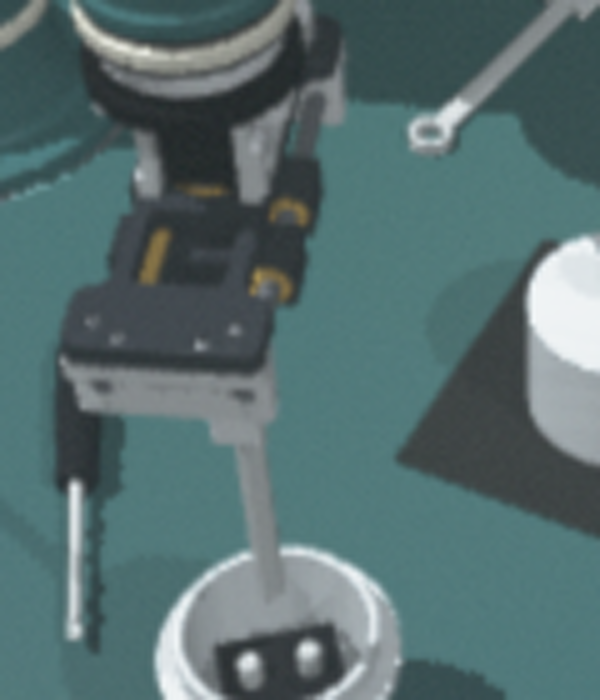

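The rod hangs straight. The wrist view shows its top at (322,282) and its tip at about (321.6,200.6), within 1–3 px of the tool axis. I'll carry it to the fixture.

Emit:
{"name": "servo_tool", "arguments": {
  "rows": [
    [[0.04,-0.06,0],0],
    [[0.11,-0.17,0],0],
    [[0.2,-0.31,0],0],
    [[0.3,-0.46,0],0],
    [[0.4,-0.62,0],0],
    [[0.51,-0.79,0],0]
  ]
}}

```text
time: 18.23
tool_pos: [0.4951, -0.2248, 0.2672]
ee_rot: [3.141, -0.0, 0.469]
wrist_force: [-0.9, -0.3, -1.1]
width: 0.0114
```

Emit:
{"name": "servo_tool", "arguments": {
  "rows": [
    [[0.1,-0.16,0],0],
    [[0.2,-0.31,0],0],
    [[0.3,-0.47,0],0],
    [[0.4,-0.63,0],0],
    [[0.51,-0.79,0],0]
  ]
}}

```text
time: 18.65
tool_pos: [0.5028, -0.1497, 0.2673]
ee_rot: [3.141, -0.0, 0.47]
wrist_force: [0.3, -0.4, -1.7]
width: 0.0114
```

Emit:
{"name": "servo_tool", "arguments": {
  "rows": [
    [[0.1,-0.16,0],0],
    [[0.2,-0.31,0],0],
    [[0.3,-0.47,0],0],
    [[0.4,-0.63,0],0],
    [[0.51,-0.79,0],0]
  ]
}}

```text
time: 19.07
tool_pos: [0.5104, -0.0749, 0.2674]
ee_rot: [3.141, -0.001, 0.47]
wrist_force: [-0.1, 0.0, -1.4]
width: 0.0112
```

Emit:
{"name": "servo_tool", "arguments": {
  "rows": [
    [[0.1,-0.16,0],0],
    [[0.2,-0.31,0],0],
    [[0.3,-0.47,0],0],
    [[0.4,-0.63,0],0],
    [[0.51,-0.79,0],0]
  ]
}}

```text
time: 19.48
tool_pos: [0.518, -0.0001, 0.2673]
ee_rot: [3.141, -0.001, 0.47]
wrist_force: [-0.4, 0.7, -1.2]
width: 0.0114
```

Emit:
{"name": "servo_tool", "arguments": {
  "rows": [
    [[0.1,-0.16,0],0],
    [[0.2,-0.31,0],0],
    [[0.3,-0.47,0],0],
    [[0.4,-0.63,0],0],
    [[0.51,-0.79,0],0]
  ]
}}

```text
time: 19.9
tool_pos: [0.5256, 0.0746, 0.2673]
ee_rot: [3.142, -0.001, 0.47]
wrist_force: [0.3, -0.3, -1.3]
width: 0.0114
```

Emit:
{"name": "servo_tool", "arguments": {
  "rows": [
    [[0.1,-0.16,0],0],
    [[0.2,-0.31,0],0],
    [[0.3,-0.47,0],0],
    [[0.4,-0.63,0],0],
    [[0.51,-0.79,0],0]
  ]
}}

```text
time: 20.32
tool_pos: [0.5333, 0.1494, 0.2673]
ee_rot: [-3.142, -0.0, 0.47]
wrist_force: [-0.3, 0.0, -2.1]
width: 0.0111
```

Emit:
{"name": "servo_tool", "arguments": {
  "rows": [
    [[0.1,-0.16,0],0],
    [[0.2,-0.31,0],0],
    [[0.3,-0.47,0],0],
    [[0.4,-0.63,0],0],
    [[0.48,-0.74,0],0],
    [[0.51,-0.79,0],0],
    [[0.51,-0.79,0],0]
  ]
}}

```text
time: 20.9
tool_pos: [0.5419, 0.2233, 0.2667]
ee_rot: [-3.142, 0.0, 0.47]
wrist_force: [0.1, 0.5, -1.3]
width: 0.0114
```

```bash
python3 - <<'E'
from h import *
o=robot.get_obs();print(o["time"],o["tool_pos"],o["ee_rot"],o["wrist_force"],o["width"],o["joint_positions"]);print(shift([.5525,.2955]))
s=robot.snapshot("wrist");crop(s,0,0,640,400,1,"pics/w9.png");crop(s,220,100,380,250,5,"pics/w9c.png")
E
```

```text
20.9 [0.5419 0.2233 0.2667] [-3.1416  0.0004  0.4705] [ 0.0875  0.5488 -1.3239] 0.011392228902379592 [ 0.2942  0.166   1.1629 -0.      1.8131  1.3945]
[ 0.5266 -0.7444]
```

View pics/w9.png

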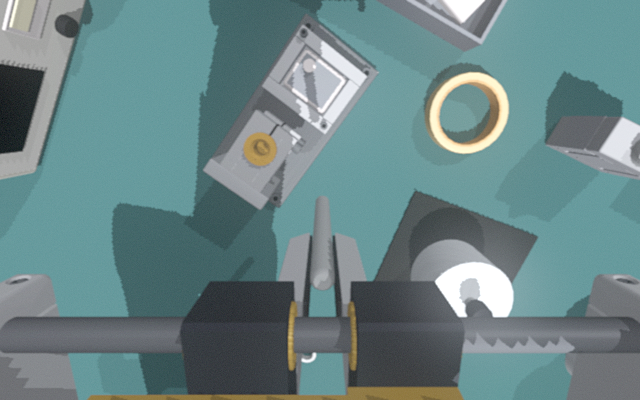

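View pics/w9c.png

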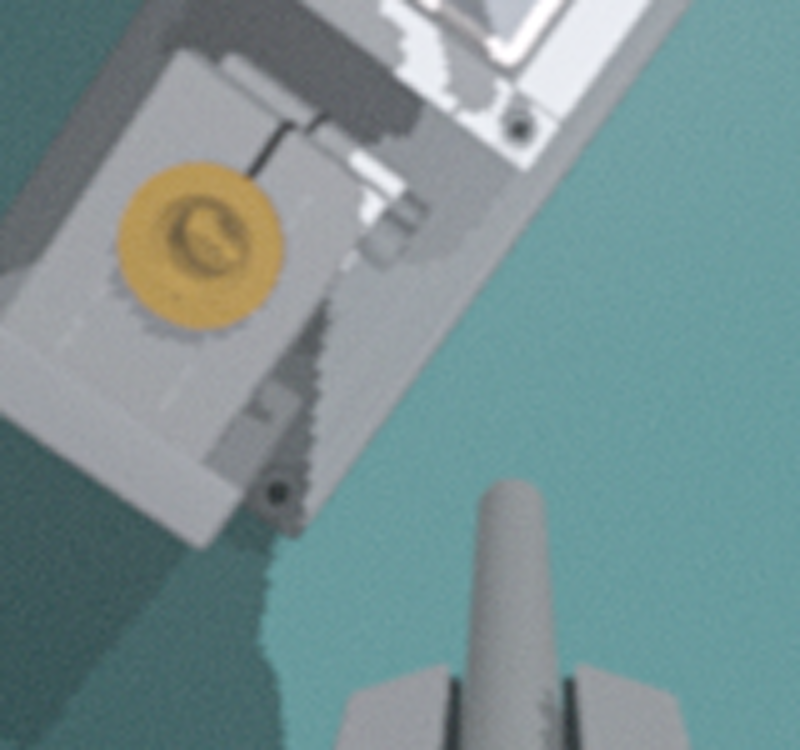

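```bash
python3 - <<'E'
from h import *
s=robot.snapshot("wrist");p=s["pixels"].astype(int)
m=(p[:,:,0]-p[:,:,2]>45);m[:110]=0;m[190:]=0;m[:,:230]=0;m[:,300:]=0
for c,st in blobs(m,40):print(c,st,onz(s,*c,.121))
cn,_=cv2.findContours(m.astype(np.uint8),0,1);cc=max(cn,key=cv2.contourArea);e=cv2.fitEllipse(cv2.convexHull(cc));print(e,onz(s,*e[0],.122),onz(s,*e[0],.119))
E
```

```text
[258.7243 148.2465] [243 132  33  33 856] [0.5543 0.297  0.121 ]
((258.6838684082031, 148.27728271484375), (32.20947265625, 33.360904693603516), 141.5487060546875) [0.5545 0.2969 0.122 ] [0.554  0.2972 0.119 ]
```

The bushing flange is at (259,148) in the wrist view. After correcting for the camera's small offset as seen on the rod, that puts it near (0.5533,0.296). Moving above it.

Emit:
{"name": "servo_tool", "arguments": {
  "rows": [
    [[0.1,-0.14,0],0],
    [[0.2,-0.29,0],0],
    [[0.32,-0.44,0],0],
    [[0.42,-0.58,0],0],
    [[0.5,-0.69,0],0],
    [[0.54,-0.74,0],0],
    [[0.54,-0.745,0],0],
    [[0.54,-0.745,0],0],
    [[0.54,-0.745,0],0]
  ]
}}

```text
time: 21.75
tool_pos: [0.5538, 0.2944, 0.267]
ee_rot: [3.141, 0.0, 0.468]
wrist_force: [-0.3, 0.6, -1.3]
width: 0.0116
```

Emit:
{"name": "servo_tool", "arguments": {
  "rows": [
    [[0,0,0.06],0],
    [[0,0,0.12],0],
    [[0,0,0.18],0],
    [[0,0,0.22],0],
    [[0,0,0.25],0],
    [[0,0,0.25],0],
    [[0,0,0.25],0]
  ]
}}

```text
time: 22.33
tool_pos: [0.5536, 0.2947, 0.2467]
ee_rot: [3.142, 0.001, 0.469]
wrist_force: [-0.1, -0.0, -1.8]
width: 0.0115
```

```bash
python3 - <<'E'
from h import *
o=robot.get_obs();print(o["time"],o["tool_pos"],o["ee_rot"],o["wrist_force"],o["width"])
T=o["tool_pos"]
s=robot.snapshot("wrist");crop(s,260,160,380,280,6,"pics/w10.png")
for z in(-.11,-.125):print(z,proj(s,T+[0,0,z]))
for z in(.12,.064):print("axis",proj(s,[T[0],T[1],z]))
s=robot.snapshot("scene");crop(s,370,100,450,190,7,"pics/s10.png")
for z in (-.11,): print(proj(s,T+[0,0,z]),(proj(s,T+[0,0,z])-[370,100])*7)
E
```

```text
22.3333 [0.5536 0.2947 0.2467] [3.1415 0.0005 0.4687] [-0.0707 -0.0449 -1.7608] 0.011546662067193134
-0.11 [321.8194 202.4938]
-0.125 [321.835  198.4665]
axis [321.8367 198.0345]
axis [321.8836 185.9234]
[414.638  151.6863] [312.4662 361.8038]
```

View pics/w10.png

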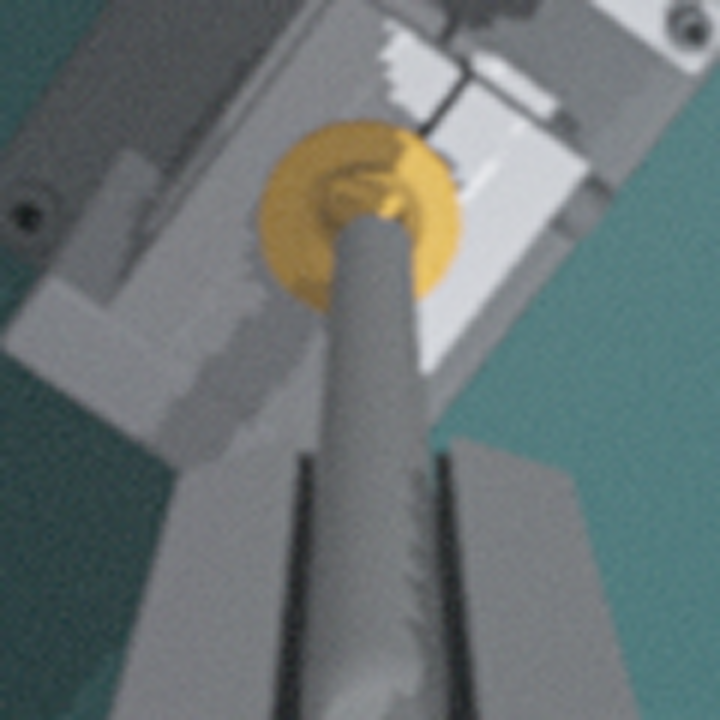

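View pics/s10.png

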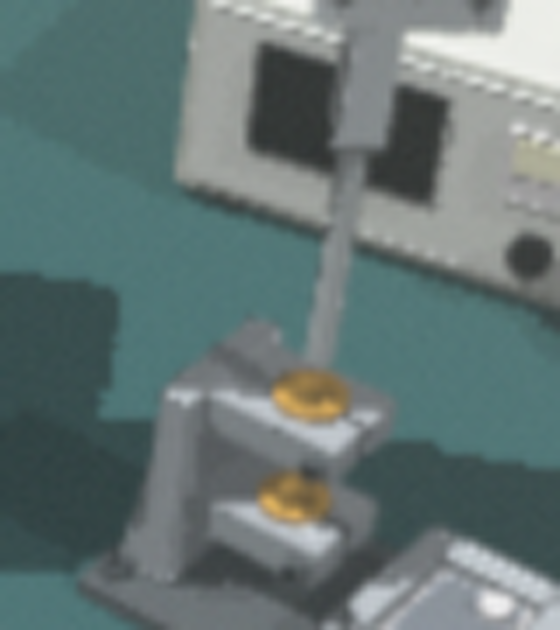

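```bash
python3 - <<'E'
from h import *
o=robot.get_obs();T=o["tool_pos"];s=robot.snapshot("wrist");p=s["pixels"].astype(int)
m=((p[:,:,0]-p[:,:,2])>40).astype(np.uint8)
M=np.zeros_like(m);M[165:230,290:350]=m[165:230,290:350]
cn,_=cv2.findContours(M,0,1);cc=max(cn,key=cv2.contourArea);h=cv2.convexHull(cc)[:,0]
pts=np.array([q for q in h if q[1]<205 or q[0]<312 or q[0]>340]);e=cv2.fitEllipseDirect(pts.astype(np.float32));print(e,len(pts),h.min(0),h.max(0))
print("flange centre",onz(s,*e[0],.121),"TCP",T, "shift",shift(onz(s,*e[0],.121)[:2])*80)
# predicted flange ellipse outline if centred under TCP
a=np.linspace(0,2*np.pi,40);q=np.array([proj(s,[T[0]+.016*np.cos(t),T[1]+.016*np.sin(t),.121]) for t in a]);print("pred",q.min(0),q.max(0),q.mean(0))
# rod edges
g=cv2.cvtColor(s["pixels"],cv2.COLOR_RGB2GRAY).astype(int)
for r in(200,205,210): print(r,p[r,308:338,0]-p[r,308:338,2])
sc=robot.snapshot("scene");P=sc["pixels"].astype(int);mm=(P[:,:,0]-P[:,:,2])>50
for c,st in blobs(mm[145:180,400:430],15):print("scene",c+[400,145],st)
for z in(.121,.065):print(proj(sc,[T[0],T[1],z]))
print(onz(sc,370+317/7-.5,100+365/7-.5,.1317))
E
```

```text
((319.79888916015625, 196.1331787109375), (32.159263610839844, 33.78390121459961), 70.42060852050781) 19 [303 180] [336 211]
flange centre [0.5548 0.2975 0.121 ] TCP [0.5539 0.2948 0.2473] shift [ 2.0157 -1.9091]
pred [304.9493 181.5649] [338.8531 214.5069] [322.0822 197.7899]
200 [ 75  77  79  81  77  77  65  35   3  -8  -5  -5  -5  -6  -7  -4  -6  -6
  -9  -5  30  86 119 124 121 124 125 108  49   6]
205 [ 80  76  77  77  81  79  72  34   0  -9  -5  -4  -5  -7  -5  -6  -5  -8
  -8  -7  33  98 127 128 126 108  56  10  -7 -10]
210 [-3 11 33 52 60 65 49 15 -3 -4 -3 -7 -4 -6 -4 -4 -7 -5 -7 -7  2 13  6 -3
 -7 -8 -8 -9 -7 -6]
scene [413.7273 156.2364] [ 9  8 10  7 55]
scene [411.4091 170.9545] [ 7 23 10  7 44]
[414.0213 155.9362]
[411.6088 170.5169]
[0.5518 0.3015 0.1317]
```

The wrist view compares rod and bushing directly across the jaws: the rod column is about 321.5 and the flange 319.8. The scene view compares them along tool x, and they're aligned within 0.5 mm. I'll correct by −1.7 mm in y and +0.5 mm in x, then lower gently into the mouth.

Emit:
{"name": "servo_tool", "arguments": {
  "rows": [
    [[0.006,-0.021,0],0],
    [[0.006,-0.021,0.03],0],
    [[0.006,-0.021,0.06],0],
    [[0.006,-0.021,0.09],0],
    [[0.006,-0.021,0.11],0],
    [[0.006,-0.021,0.12],0],
    [[0.006,-0.021,0.12],0],
    [[0.006,-0.021,0.12],0]
  ]
}}

```text
time: 23.2
tool_pos: [0.5534, 0.2965, 0.2373]
ee_rot: [3.142, 0.0, 0.469]
wrist_force: [-0.1, 0.9, -1.1]
width: 0.0116
```

```bash
python3 - <<'E'
from h import *
o=robot.get_obs();T=o["tool_pos"];print(o["time"],T,o["wrist_force"])
s=robot.snapshot("wrist");crop(s,260,160,380,260,6,"pics/w11.png")
s=robot.snapshot("scene");crop(s,380,100,450,190,8,"pics/s11.png")
E
```

```text
23.2 [0.5534 0.2965 0.2373] [-0.0916  0.9343 -1.0951]
```

View pics/w11.png

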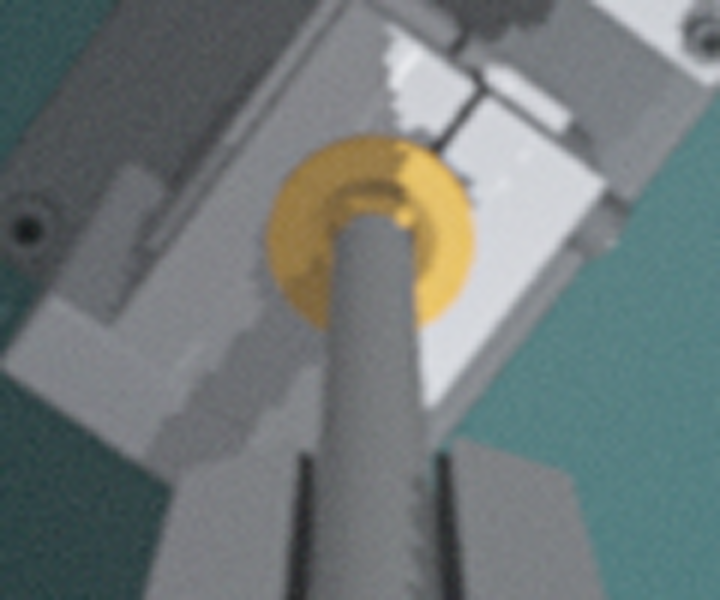

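View pics/s11.png

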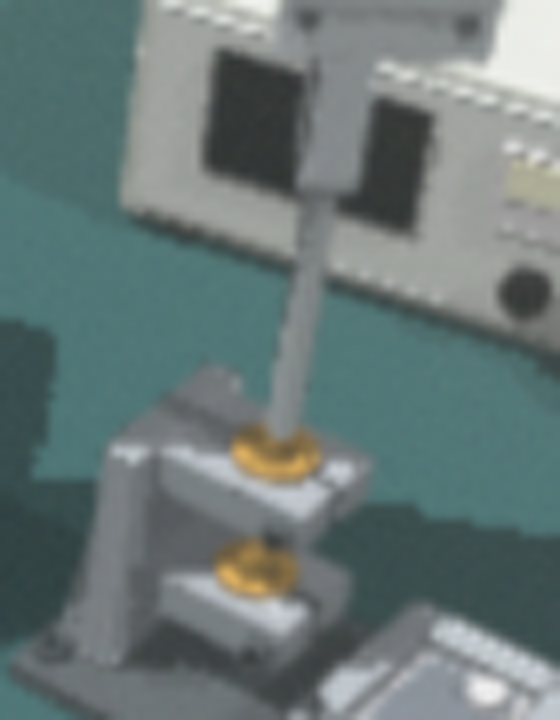

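Rod and bushing line up in the wrist view (columns 373 and 372). The two views disagree by only about ±0.8 mm along tool x, well inside the chamfer. I'll lower slowly and watch the forces.

Emit:
{"name": "servo_tool", "arguments": {
  "rows": [
    [[0,0,0.015],0],
    [[0,0,0.03],0],
    [[0,0,0.045],0],
    [[0,0,0.06],0],
    [[0,0,0.06],0],
    [[0,0,0.06],0]
  ]
}}

```text
time: 23.8
tool_pos: [0.5533, 0.2965, 0.2323]
ee_rot: [3.142, 0.0, 0.469]
wrist_force: [0.2, -0.8, -1.1]
width: 0.011
```

Emit:
{"name": "servo_tool", "arguments": {
  "rows": [
    [[0,0,0.015],0],
    [[0,0,0.03],0],
    [[0,0,0.045],0],
    [[0,0,0.06],0],
    [[0,0,0.06],0],
    [[0,0,0.06],0]
  ]
}}

```text
time: 24.3
tool_pos: [0.5533, 0.2965, 0.2276]
ee_rot: [3.142, 0.0, 0.469]
wrist_force: [-0.7, -0.2, -2.3]
width: 0.0114
```

No contact with the tip about 7 mm inside. Continuing down.

Emit:
{"name": "servo_tool", "arguments": {
  "rows": [
    [[0,0,0.02],0],
    [[0,0,0.04],0],
    [[0,0,0.06],0],
    [[0,0,0.08],0],
    [[0,0,0.1],0],
    [[0,0,0.12],0],
    [[0,0,0.12],0],
    [[0,0,0.12],0]
  ]
}}

```text
time: 24.97
tool_pos: [0.5533, 0.2965, 0.2179]
ee_rot: [3.142, 0.0, 0.469]
wrist_force: [-1.0, -0.4, -1.8]
width: 0.012
```

```bash
python3 - <<'E'
from h import *
o=robot.get_obs();T=o["tool_pos"];print(o["time"],T,o["wrist_force"],o["wrist_torque"],o["width"])
s=robot.snapshot("wrist");crop(s,260,160,380,280,6,"pics/w12.png")
s=robot.snapshot("scene");crop(s,380,100,450,190,8,"pics/s12.png")
E
```

```text
24.9667 [0.5533 0.2965 0.2179] [-1.0003 -0.4389 -1.8013] [-0.0884  0.0817  0.0207] 0.011975531556856406
```

View pics/w12.png

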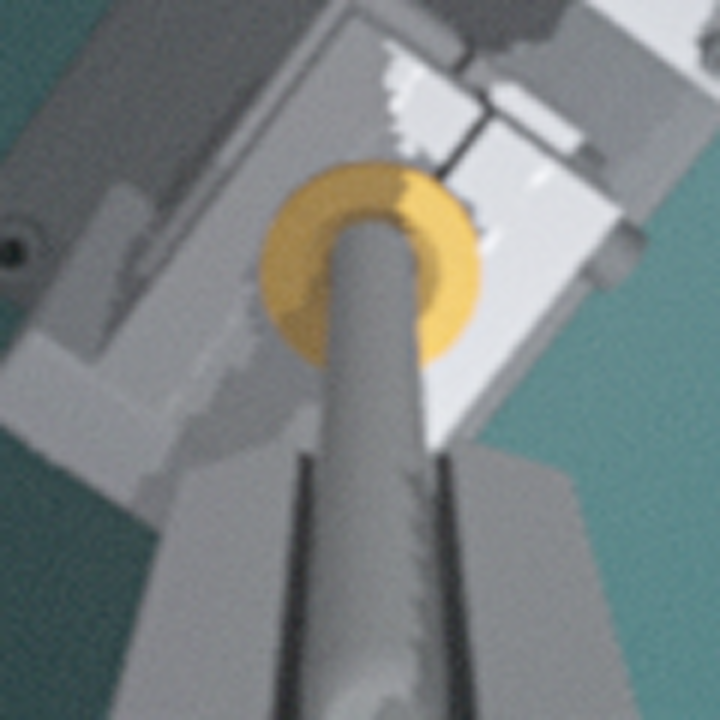

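View pics/s12.png

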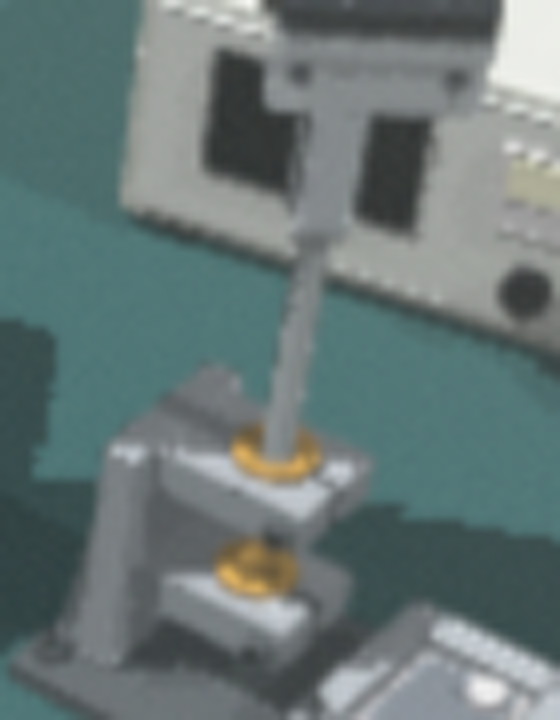

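The tip is in the upper bushing with only about 1 N of side force. I'll continue until it's just above the lower bushing.

Emit:
{"name": "servo_tool", "arguments": {
  "rows": [
    [[0,0,0.03],0],
    [[0,0,0.06],0],
    [[0,0,0.09],0],
    [[0,0,0.12],0],
    [[0,0,0.15],0],
    [[0,0,0.18],0],
    [[0,0,0.21],0],
    [[0,0,0.21],0],
    [[0,0,0.21],0]
  ]
}}

```text
time: 25.82
tool_pos: [0.5534, 0.2964, 0.201]
ee_rot: [3.142, 0.0, 0.469]
wrist_force: [-0.5, 0.8, -1.3]
width: 0.0112
```

Emit:
{"name": "servo_tool", "arguments": {
  "rows": [
    [[0,0,0.03],0],
    [[0,0,0.06],0],
    [[0,0,0.09],0],
    [[0,0,0.12],0],
    [[0,0,0.15],0],
    [[0,0,0.16],0],
    [[0,0,0.16],0],
    [[0,0,0.16],0]
  ]
}}

```text
time: 26.48
tool_pos: [0.5534, 0.2964, 0.1884]
ee_rot: [3.142, 0.0, 0.469]
wrist_force: [-0.6, 0.5, -1.9]
width: 0.0113
```

```bash
python3 - <<'E'
from h import *
o=robot.get_obs();T=o["tool_pos"];print(o["time"],T,o["wrist_force"],o["wrist_torque"],o["width"])
s=robot.snapshot("wrist");crop(s,260,160,380,280,6,"pics/w13.png")
s=robot.snapshot("scene");crop(s,380,100,450,190,8,"pics/s13.png")
E
```

```text
26.4833 [0.5534 0.2964 0.1884] [-0.5551  0.4938 -1.9079] [-0.0871  0.1521 -0.0181] 0.01125243372114822
```

View pics/w13.png

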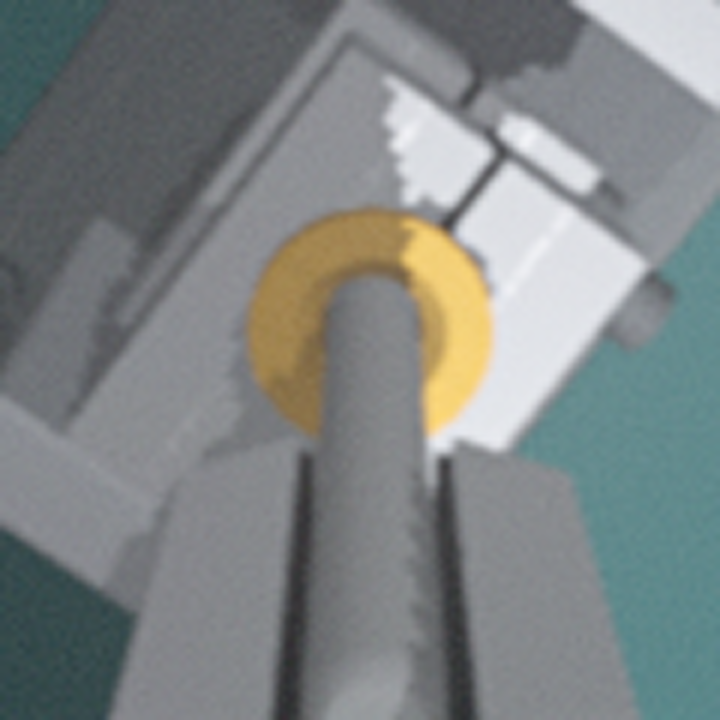

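View pics/s13.png

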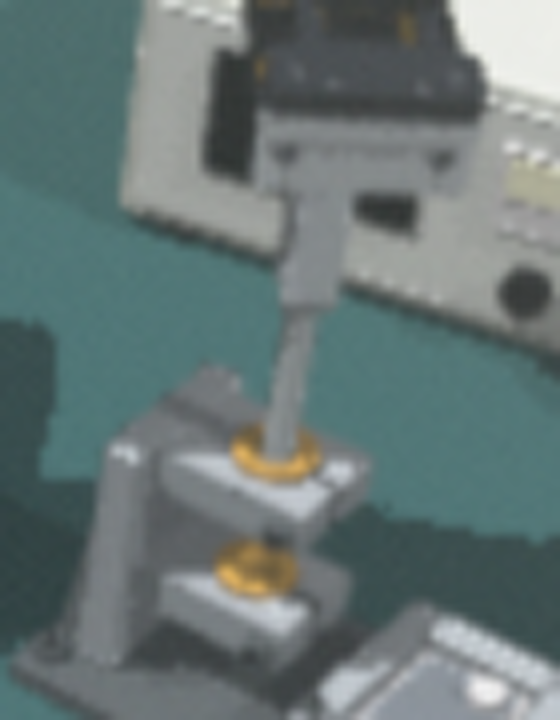

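Still running free at about 1 N. Entering the lower bushing slowly.

Emit:
{"name": "servo_tool", "arguments": {
  "rows": [
    [[0,0,0.02],0],
    [[0,0,0.04],0],
    [[0,0,0.06],0],
    [[0,0,0.08],0],
    [[0,0,0.1],0],
    [[0,0,0.12],0],
    [[0,0,0.14],0],
    [[0,0,0.14],0],
    [[0,0,0.14],0]
  ]
}}

```text
time: 27.33
tool_pos: [0.5534, 0.2965, 0.1771]
ee_rot: [3.141, 0.0, 0.469]
wrist_force: [-0.7, -0.1, -1.6]
width: 0.0117
```

Emit:
{"name": "servo_tool", "arguments": {
  "rows": [
    [[0,0,0.02],0],
    [[0,0,0.04],0],
    [[0,0,0.06],0],
    [[0,0,0.08],0],
    [[0,0,0.1],0],
    [[0,0,0.1],0],
    [[0,0,0.1],0]
  ]
}}

```text
time: 27.92
tool_pos: [0.5534, 0.2964, 0.1691]
ee_rot: [3.141, 0.0, 0.469]
wrist_force: [-0.6, -0.4, -2.1]
width: 0.0114
```

Emit:
{"name": "servo_tool", "arguments": {
  "rows": [
    [[0,0,0.02],0],
    [[0,0,0.045],0],
    [[0,0,0.07],0],
    [[0,0,0.095],0],
    [[0,0,0.12],0],
    [[0,0,0.145],0],
    [[0,0,0.17],0],
    [[0,0,0.19],0],
    [[0,0,0.2],0],
    [[0,0,0.2],0]
  ]
}}

```text
time: 28.75
tool_pos: [0.5534, 0.2964, 0.1529]
ee_rot: [3.141, 0.001, 0.469]
wrist_force: [-0.5, -0.2, -0.8]
width: 0.0113
```

Emit:
{"name": "servo_tool", "arguments": {
  "rows": [
    [[0,0,0.02],0],
    [[0,0,0.04],0],
    [[0,0,0.06],0],
    [[0,0,0.08],0],
    [[0,0,0.1],0],
    [[0,0,0.12],0],
    [[0,0,0.14],0],
    [[0,0,0.15],0],
    [[0,0,0.15],0],
    [[0,0,0.15],0]
  ]
}}

```text
time: 29.58
tool_pos: [0.5534, 0.2965, 0.1411]
ee_rot: [3.142, 0.0, 0.469]
wrist_force: [-0.6, 0.0, -2.5]
width: 0.0114
```

```bash
python3 - <<'E'
from h import *
o=robot.get_obs();T=o["tool_pos"];print(o["time"],T,o["ee_rot"],o["wrist_force"],o["wrist_torque"],o["width"])
s=robot.snapshot("wrist");crop(s,0,0,640,400,1,"pics/w14.png");print([proj(s,[T[0],T[1],z]) for z in(.166,.171,.176,.181)])
crop(s,270,220,370,320,6,"pics/w14c.png")
s=robot.snapshot("scene");crop(s,300,110,450,260,5,"pics/s14.png")
E
```

```text
29.5833 [0.5534 0.2965 0.1411] [3.1415 0.0004 0.4688] [-0.6233  0.0054 -2.4753] [-0.029   0.1634 -0.0156] 0.011368792919729776
[array([321.5735, 269.8104]), array([321.5565, 274.3649]), array([321.5386, 279.1963]), array([321.5195, 284.3308])]
```

View pics/w14.png

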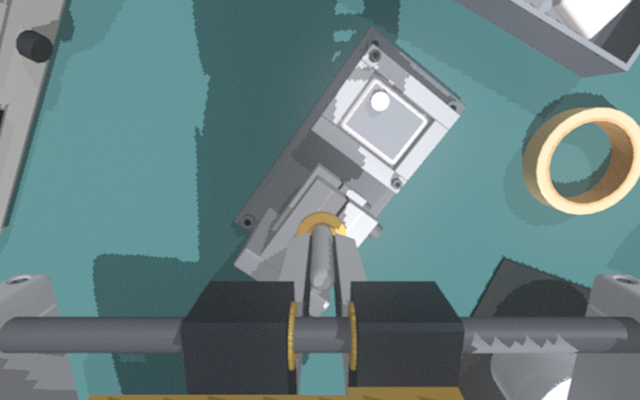

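View pics/s14.png

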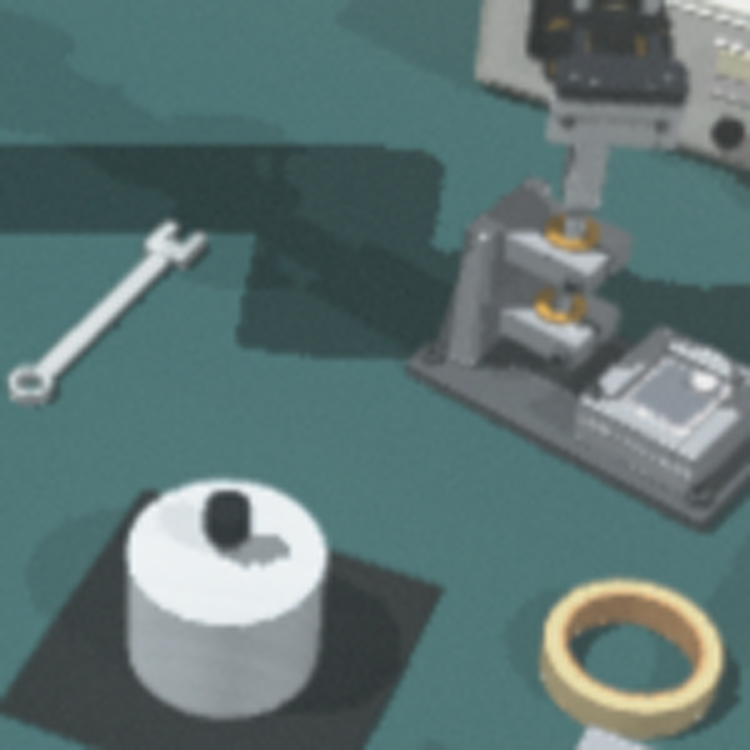

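View pics/w14c.png

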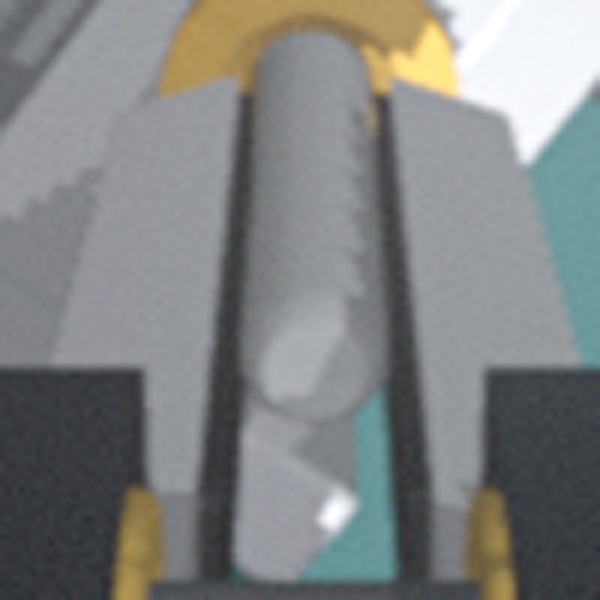

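The rod passes through both bushings, and it can be seen inside the lower one at (562,300) in the enlarged scene view. The lid is upright on the mat. The tip is at about 0.030 m, so I'll lower 4 mm to the middle of the allowed band and let it settle.

Emit:
{"name": "servo_tool", "arguments": {
  "rows": [
    [[0,0,0.015],0],
    [[0,0,0.03],0],
    [[0,0,0.045],0],
    [[0,0,0.05],0],
    [[0,0,0.05],0],
    [[0,0,0.05],0],
    [[0,0,0.05],0],
    [[0,0,0.05],0],
    [[0,0,0.05],0]
  ]
}}

```text
time: 30.43
tool_pos: [0.5534, 0.2965, 0.1373]
ee_rot: [3.142, 0.0, 0.469]
wrist_force: [-0.8, 0.5, -1.0]
width: 0.0113
```

```bash
python3 - <<'E'
from h import *
o=robot.get_obs();T=o["tool_pos"];print(o["time"],T,o["ee_rot"],o["wrist_force"],o["wrist_torque"],o["width"],abs(o["qvel"]).max())
a=robot.snapshot("scene");t=robot.snapshot("top")
crop(a,385,130,445,190,10,"pics/s15.png")
P=a["pixels"][205:230,330:360].max(2)<85
for c,st in blobs(P,30):print(c+[330,205],st,onz(a,*(c+[330,205]),.104))
print(proj(a,[T[0],T[1],.028]))
E
```

```text
30.4333 [0.5534 0.2965 0.1373] [3.1415 0.0002 0.4688] [-0.7986  0.5352 -0.9621] [ 0.0295  0.2363 -0.0478] 0.011290256316800402 0.0013624657576855196
[345.  213.5] [12  4  7 10 66] [ 0.4935 -0.0049  0.104 ]
[410.1689 179.3451]
```

View pics/s15.png

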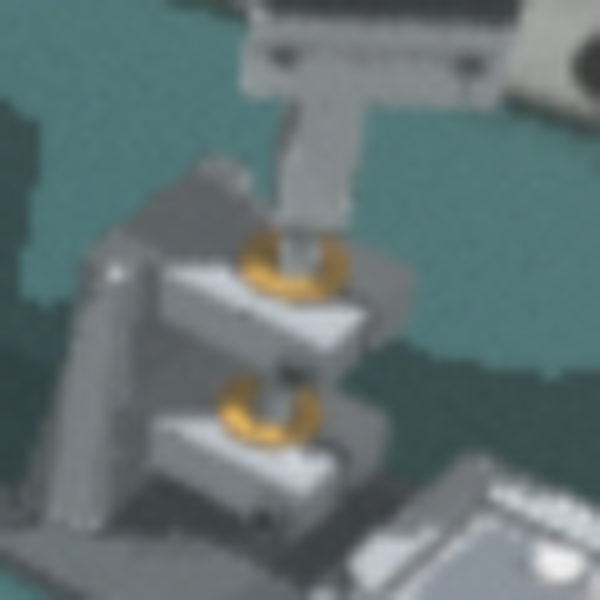

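The rod enters both bushings, at (298,260) and (275,400) in the enlarged view. The lid's knob is at (0.4935,-0.005), the mat's middle, and the arm is still. Handing in.

```bash
python3 - <<'E'
from h import *
print(robot.close_job());o=robot.get_obs();print(o["time"],o["tool_pos"],o["wrist_force"],o["width"])
E
```

```text
the job is handed in; nothing more can be done
None
the job is handed in; nothing more can be done
```

I set the lid on the mat and let it go. Then I threaded the rod through both bushings and handed the job in still holding it, at about 30.5 s of the 72 s allowed. No verdict was reported.

**Lid:** in the scene view it stands upright with its knob at (0.4935, −0.005), less than 1 mm from my estimate of the mat's centre. Going down onto the mat, the upward push was only about 5 N before I released it.

**Rod:** it is still gripped, with the fingers at 11.3 mm on the 12 mm rod, and the arm was still. Side force stayed at about 1 N all the way down, and the tool stayed vertical. The scene view shows the rod entering both bushings.

**Lower end height:** I put it at about 0.026 m above the bench, which is 14 mm below the lower bushing and 14 mm above the plate. That comes from where I gripped the rod; I could not see the lower end directly. A later look at the rod's top suggested it might sit about 2 mm lower, which is still within the allowed band.

**Disagreement:** before insertion, the wrist and scene views differed by about 0.8 mm each way along tool x on how well the rod was centred over the bushing. It entered without noticeable contact.

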